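# Roll a clay wheel under the copy-stand camera and lock it

### The arm

A 7-joint arm with a two-finger parallel gripper is mounted at the origin on the work surface. World frame = base frame: x ahead of the robot, y to its left, z up, the work surface at z = 0. Lengths are in m, angles in rad, forces in N, time in s.
With the tool pointing down it reaches from about 0.425 to 0.95 m from the base axis. Payload 4.7 kg.
Tool frame: the origin (TCP) lies midway between the tips of the shut fingers; the grasp point (between the pads) lies 19 mm behind it (robot.grip_depth is the x of the grasp point in the tool frame, in m); x points along the fingers, y is the direction in which the jaws open and shut, and the axes are right-handed (so a half turn about x gives the same grasp; the last joint's range is limited). The gripper opens to 87 mm and grips with 3 to 60 N. Pads are 19 mm wide; open, the fingers measure 117 mm over their backs; the gripper's body (75 mm by 190 mm) begins 51 mm behind the grasp point.
Start: joints at [1.317, 0.469, -0.049, 1.532, 0.024, 1.141, -0.082], TCP at [0.151, -0.658, 0.194] pointing down, gripper open.
Joint ranges: [-2.59, 2.59], [-0.33, 1.99], [-1.39, 1.29], [0.1, 2.45], [-1.04, 4.18], [0.21, 1.99], [-2.66, 2.66]. Speed limits (rad/s): [2.57, 2.57, 3.14, 3.14, 3.14, 3.14, 3.14].

### API

Orientations are given as a rotation vector (axis times angle).
In Python, from workcell import sensors, snapshot, hand_in, robot gives the robot as it stands.
- The arm moves only by the tool jog_arm, never from a script. Its argument "series" is a list of rows, each an object with "delta_rot": the turn, a rotation vector about the tool's x, y, z in degrees, a list of three; "slide": the shift along the tool's x, y, z in mm, a list of three; "grip": the finger opening in mm, from 0 to 87. A call has 1 to 10 rows; each row is the pose to reach, as a shift and turn from the pose measured when the call began, along the tool's axes at that moment; what a row does not reach only later rows make up. A row lasts 1/10 s, in which the tool goes at most 50 mm and 8.59 degrees, less where a joint would pass 70% of its speed; a pose out of reach is approached as far as the arm can. A call with a gripper value outside its range is refused whole. The fingers move at their own pace and stop on an object; "grip_force" is the grip in N (left out, the last holds). Time passes only in rows, so rows that repeat a pose let the fingers close. It gives the time, the measured TCP pose, the force and the opening at its end, in the units of the state.
- sensors.sense(): the state, without advancing time (a new reading comes with each control period).
- snapshot(name): name is "scene" or "top" or "wrist"; returns a dict with "image" (420x560x3 uint8, red, green, blue), "mtx" (3x3 intrinsics, pixels), "R" (3x3) and "t" (3): a world point X has camera coordinates R X + t; the wrist camera has in their place "mount" (4x4, takes a point from camera to tool coordinates, whose origin is the TCP and whose axes are the tool frame's). Camera axes: x right, y down, z forward; pixel columns grow to the right and rows downward; lengths in m; the calibration is good to about 2 mm. A picture is of the moment at which its call begins: read the wrist's pose just before it. There is no depth.
- hand_in(): hands the job in, once; it reports no verdict.
The state is a dict: "time_s": time; "qpos": joint angles; "qd": joint speeds; "tau": joint torques, N m; "tcp_pos": TCP position; "orientation": TCP orientation; "wrist_force": force on the tool from outside, world axes, zero at the start; "ft_torque": the same for the moment, N m; "opening": opening from 0.0 (shut) to 1.0 (fully open).
Only numpy, scipy, OpenCV 4.12 (cv2) and the standard library are available. Lean on these libraries where they do the work, as an engineer would, in place of code of your own. Each camera call takes 0.05 s, during which the arm holds its last target.

### The job

Roll the fired-clay wheel on its rim along the copy stand's board, over the thin sill, until it stands centred and square in its place under the camera, between the sill and the stop block; it must never be lifted or tip over. Then swing the keeper arm fully across behind it and let go. Keep clear of the camera and its ring light, and leave the jug, the cardboard box and the light meter where they are.

Things in the scene. Friction and masses are not known exactly. Their poses are not given: they have to be found in the camera images.
- stand: Fixed copy stand: plywood board 400 x 200 mm, top 12 mm above the table, with a flush dark strip 62 mm wide marking the lane. Origin: on the table right under the photo spot, on the lane's centre line. x: along the lane, the way the wheel must roll; z up. The board spans x -250 to +150, y +-100 mm. A steel column (22 mm thick, 460 mm high) stands at x +115, y +70 mm.
- spot (a point): Where the wheel's centre must be at the end: above the stand's origin, 40 mm above the board (52 mm above the table).
- sill (a point): Middle of the rounded steel sill across the lane, 80 mm long, 2.5 mm proud of the board, at the stand's x = -17 mm. The wheel must be rolled over it (1 to 4 N) and then stays between sill and stop by itself.
- stop (a point): Middle of the top edge of the stop block's near face, at the stand's x = +33 mm: a wooden block across the lane's end, 16 mm high above the board, 100 mm wide.
- wheel: Loose solid fired-clay wheel, 80 mm across, 28 mm thick, about 0.27 kg, standing on its rim. Origin at its centre; y is the axle, level across the lane; x and z turn as it rolls (z up at the start; a dark dot on each face lies 28 mm towards z). Rolls freely. Pushed from behind 10 to 25 mm above the board it rolls; pushed at mid-height or above by a grippy fingertip it may skid or jam.
- camera: Camera with a flat white ring light, over the spot. Origin: centre of the ring's underside, 190 mm above the table. Ring: radius 62, 14 mm thick; above it the lens (62 mm across), then the black body, 75 mm along the lane, 125 mm across, 71 to 151 mm above the origin. Do not strike it: an upright tool does not fit beside it, one leaning back 30 to 45 degrees towards the lane's start does.
- keeper (a joint): Angle of the keeper arm about its upright pivot pin: 0 when folded back along the lane's right side (pointing to the stand's -x), pi/2 (its end stop) when fully across the lane behind the wheel (pointing to the stand's +y). Seen from above it swings clockwise. It turns easily with light friction (0.03 N m) and stays where it is left.
- keeper_knob (a point): Middle of the grip part of the keeper's upright black knob, 14 mm across, at the free end of the arm, 127 mm from the pivot. The arm is a bar 12 mm wide whose top is 14 mm above the board; the knob's top is 50 mm above the board; this point is 36 mm above the board (48 mm above the table).
- keeper_pivot (a point): Point on the pivot's axis at the height of the knob point; in the stand's frame at x = -43, y = -62 mm.
- jug: Small clay jug, 72 mm across, 98 mm high, standing on the table left of the board; origin at the centre of its underside. Leave alone.
- find_box: Cardboard box 110 x 75 x 50 mm on the table right of the board; origin at the centre of its underside. Leave alone.
- meter: Black light meter 60 x 45 x 24 mm on the table left of the board; origin at the centre of its underside. Leave alone.

How it is judged:
On the way, in this order (a step that is already met when the one before it is completed fails the run):
1. the wheel has rolled about half a turn on its rim (angle between wheel's own z axis and vertical above 2.4 rad), for 0.02 s.
2. the wheel stands in its place between sill and stop, the keeper not yet across (distance between wheel and spot below 0.018 m and x of wheel in the frame of stand above -0.008 m and value of joint keeper below 1.3 rad and linear speed of wheel below 0.03 m/s), for 0.2 s.
3. the keeper is fully across (value of joint keeper above 1.45 rad), for 0.1 s.
At the end, for the whole second after the job is handed in: The wheel stands at rest on its rim between sill and stop, its centre within 18 mm of the spot and no more than 8 mm short of it along the lane, its axle within 0.25 rad of straight across the lane; the keeper arm is within 0.12 rad of fully across (distance between wheel and spot below 0.018 m and x of wheel in the frame of stand above -0.008 m and angle between the y axis of wheel and the y axis of stand, either way round below 0.25 rad and value of joint keeper above 1.45 rad and linear speed of wheel below 0.02 m/s); the robot touches nothing.
It fails at once if the wheel tips over (axle more than 0.4 rad from level) (angle between wheel's own y axis and vertical below 1.17 rad or angle between wheel's own y axis and vertical above 1.97 rad).
It fails at once if the wheel is lifted (more than 15 mm) (height (world z) of wheel above 0.067 m).
It fails at once if the camera is struck (more than 4 N) (contact force between any of the arm, the fingers and camera above 4 N).
It fails at once if a bystander is moved (more than 15 mm) (distance of any of jug, find_box, meter from where it was at the start of the episode above 0.015 m).
It also fails if it takes over 64 s, if anything falls off the work surface, if the arm or the gripper's body presses on something with over 40 N, if the wrist force passes 120 N, or if a joint passes its speed limit or range.

## Working session

There is one attempt and no reset: what is moved stays moved. The work goes in short steps, Python scripts to look and compute and a tool call to move; the robot and the scene stay as the last step left them, time stands still between calls to the robot, and variables do not carry over. Pictures are saved under pics/ and viewed, and the job is handed in when it is done.

Besides the shell and the picture viewer there is one more tool, called after "Request:" as name(argument=value, ...), one argument or row to a line, values as JSON. jog_arm: Moves the arm, as the interface text tells. Its arguments: {"type":"object","properties":{"series":{"type":"array"},"grip_force":{"type":"number"}},"required":["series"]}

```bash
mkdir -p pics; ls; cat > h.py <<'E'
import numpy as np, cv2
from workcell import sensors, snapshot, hand_in, robot
from scipy.spatial.transform import Rotation as Ro
def snap(n,f):
    s=snapshot(n); cv2.imwrite('pics/'+f,s['image'][:,:,::-1]); np.savez('pics/'+f+'.npz',**s); return s
E
python3 - <<'E'
from h import *
print(sensors.sense()); print([a for a in dir(robot) if a[0]!='_'])
for n in ['scene','top','wrist']:
    s=snap(n,n+'0.png'); print(n,{k:np.round(v,4).tolist() for k,v in s.items() if k!='image'})
E
```

```text
pics
{'time_s': 0.0, 'qpos': array([ 1.31709107,  0.46945276, -0.04860547,  1.53367879,  0.02411368,
        1.14097939, -0.08230507]), 'qd': array([-0.00038993,  0.00097537,  0.00067208, -0.00193776, -0.00048545,
        0.00070601,  0.00222883]), 'tau': array([-7.64094580e-05, -5.07975018e+01, -8.04867502e-02, -2.36157882e+01,
       -6.12293417e-02,  3.79233412e-02,  1.71195284e-04]), 'tcp_pos': array([ 0.15033601, -0.65738517,  0.19289829]), 'orientation': array([ 2.1029783 ,  0.23948096, -2.10359943]), 'wrist_force': array([ 0.60347022,  0.13519842, -0.68097302]), 'ft_torque': array([-0.05501967,  0.05835951, -0.02901878]), 'opening': 1.0003257474162834}
['MotionError', 'grip_depth']
scene {'mtx': [[477.9731, 0.0, 275.1914], [0.0, 477.9731, 207.6838], [0.0, 0.0, 1.0]], 'R': [[-0.3199, 0.9474, 0.0091], [0.7054, 0.2445, -0.6653], [-0.6326, -0.2064, -0.7465]], 't': [0.121, -0.335, 1.2136]}
top {'mtx': [[451.1912, 0.0, 274.0878], [0.0, 451.1912, 212.272], [0.0, 0.0, 1.0]], 'R': [[0.0299, -0.9992, 0.027], [-0.9959, -0.0321, -0.0845], [0.0853, -0.0244, -0.9961]], 't': [0.0373, 0.5821, 0.8408]}
wrist {'mtx': [[353.9999, 0.0, 283.6642], [0.0, 353.9999, 207.1215], [0.0, 0.0, 1.0]], 'mount': [[-0.0007, -0.3073, 0.9516, -0.1894], [1.0, 0.0006, 0.0009, -0.0008], [-0.0009, 0.9516, 0.3073, -0.0852], [0.0, 0.0, 0.0, 1.0]]}
```

View pics/scene0.png

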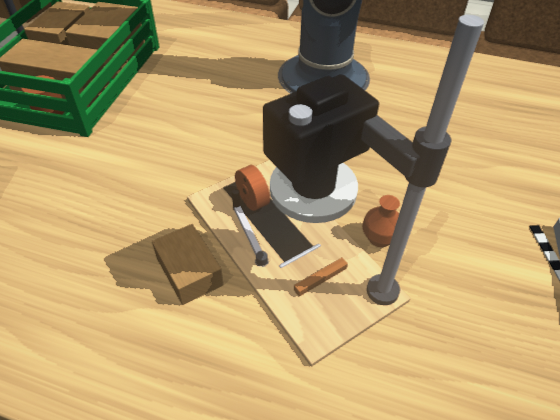

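View pics/top0.png

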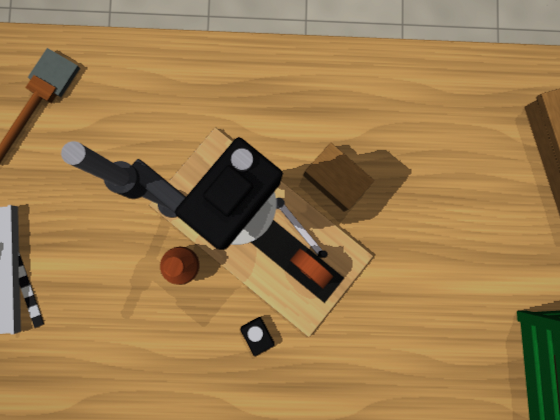

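View pics/wrist0.png

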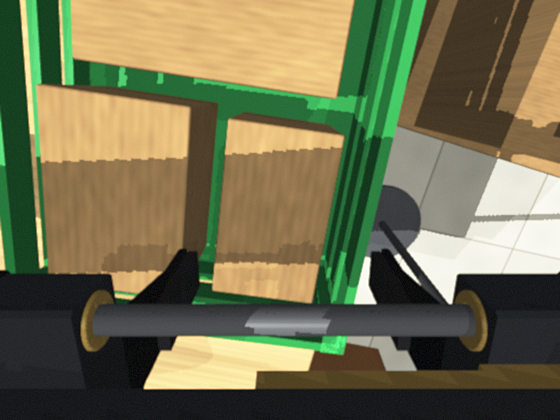

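```bash
python3 - <<'E'
import cv2
a=cv2.imread('pics/top0.png')[110:350,140:400]; cv2.imwrite('pics/topz.png',cv2.resize(a,None,fx=2.5,fy=2.5,interpolation=2)[:600,:800])
a=cv2.imread('pics/scene0.png')[140:370,150:420]; cv2.imwrite('pics/scenez.png',cv2.resize(a,None,fx=2.5,fy=2.5,interpolation=2)[:600,:800])
E
```

```text
(no output)
```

View pics/topz.png

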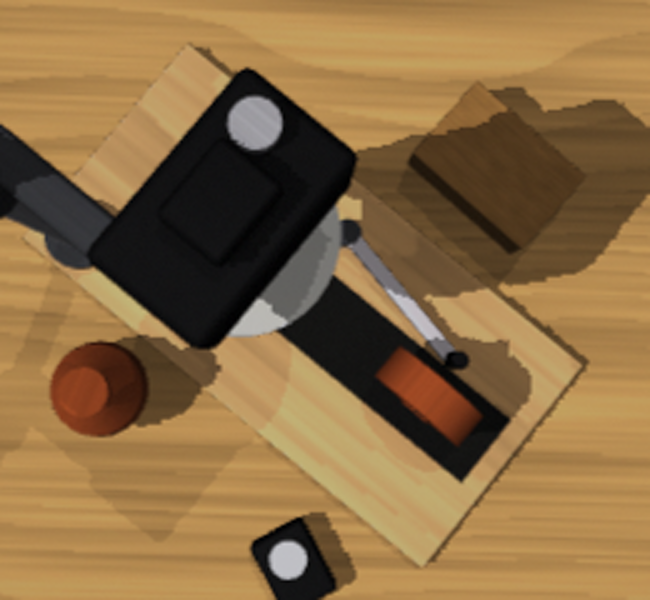

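View pics/scenez.png

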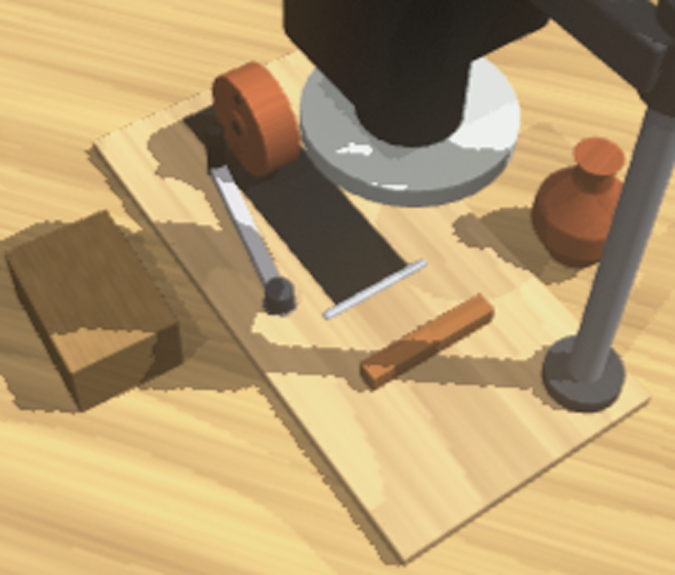

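```bash
cat >> h.py <<'E'
C={}
def load(f): return dict(np.load('pics/'+f+'.npz'))
def proj(s,X):
    X=np.atleast_2d(X); p=(s['R']@X.T).T+s['t']; p=p@s['mtx'].T; return p[:,:2]/p[:,2:]
def ray(s,uv,z):
    d=s['R'].T@np.linalg.solve(s['mtx'],[uv[0],uv[1],1]); o=-s['R'].T@s['t']; return o+d*(z-o[2])/d[2]
def S2W(P,p): # p=(x,y,yaw)
    P=np.atleast_2d(P); c,s=np.cos(p[2]),np.sin(p[2]); return np.c_[p[0]+c*P[:,0]-s*P[:,1],p[1]+s*P[:,0]+c*P[:,1],P[:,2]]
def W2S(P,p):
    P=np.atleast_2d(P); c,s=np.cos(p[2]),np.sin(p[2]); x,y=P[:,0]-p[0],P[:,1]-p[1]; return np.c_[c*x+s*y,-s*x+c*y,P[:,2]]
E
python3 - <<'E'
from h import *
from scipy.optimize import least_squares
T=load('top0.png');S=load('scene0.png')
tz=lambda u:np.array(u)/2.5+[140,110]; sz=lambda u:np.array(u)/2.5+[150,140]
m=.001
obs=[(T,(150,-100,12),tz((190,44))),(T,(-250,-100,12),tz((586,367))),(T,(-250,100,12),tz((424,566))),
(S,(-250,-100,12),sz((93,148))),(S,(150,-100,12),sz((403,562))),(S,(150,100,12),sz((648,400))),
(S,(-17,-40,14),sz((326,317))),(S,(-17,40,14),sz((425,263))),]
def f(p): return np.concatenate([proj(c,S2W(np.array(P)*m,p))[0]-u for c,P,u in obs])
r=least_squares(f,[0.45,-0.1,2.3/1]);r2=least_squares(f,[0.45,-0.1,0.7])
r=min([r,r2],key=lambda r:r.cost)
p=r.x;print(p,np.degrees(p[2]),np.round(r.fun.reshape(-1,2),1).tolist())
np.save('stand.npy',p)
for n,c,u,z in [('knobtop T',T,tz((457,357)),.062),('pivot T',T,tz((350,233)),.026),('knob S',S,sz((213,150)),.05),('pivS',S,sz((280,293)),.03),('jugT',T,tz((99,389)),.05),('boxT',T,tz((497,168)),.05),('meterT',T,tz((292,558)),.024)]:
    w=ray(c,u,z);print(n,w.round(4),(W2S(w,p)*1000).round(1))
for z in (.08,.09,.07):
  for u in [(400,347),(376,378),(460,446),(483,413)]: print(z,(W2S(ray(T,tz(u),z),p)*1000).round(1))
# dots/edges predictions
for k,cam in (('T',T),('S',S)):
  for q in [(-43,-62,48),(0,0,190),(-170,0,92)]: print(k,q,proj(cam,S2W(np.array(q)*m,p)).round(0))
print('TCP in stand',W2S(sensors.sense()['tcp_pos'],p))
E
```

```text
[0.57740573 0.12073218 0.91473533] 52.41047371826691 [[-2.1, -1.5], [-1.9, -1.5], [-1.7, 0.6], [-1.5, -2.6], [-0.9, 0.1], [0.9, -1.3], [-0.4, -0.9], [-2.2, -0.1]]
knobtop T [ 0.5061 -0.0347  0.062 ] [[-166.7  -38.4   62. ]]
pivot T [0.5983 0.0446 0.026 ] [[-47.5 -63.   26. ]]
knob S [ 0.5131 -0.0307  0.05  ] [[-159.2  -41.4   50. ]]
pivS [0.6025 0.0521 0.03  ] [[-39.1 -61.7  30. ]]
jugT [0.4749 0.2261 0.05  ] [[ 21.  145.4  50. ]]
boxT [ 0.6485 -0.0636  0.05  ] [[-102.7 -168.8   50. ]]
meterT [0.3525 0.081  0.024 ] [[-168.7  154.    24. ]]
0.08 [[-128.7  -16.6   80. ]]
0.08 [[-129.3   11.3   80. ]]
0.08 [[-205.8   10.8   80. ]]
0.08 [[-203.9  -17.7   80. ]]
0.09 [[-128.1  -16.    90. ]]
0.09 [[-128.7   11.5   90. ]]
0.09 [[-204.2   11.    90. ]]
0.09 [[-202.4  -17.1   90. ]]
0.07 [[-129.3  -17.2   70. ]]
0.07 [[-130.    11.1   70. ]]
0.07 [[-207.3   10.5   70. ]]
0.07 [[-205.5  -18.3   70. ]]
T (-43, -62, 48) [[278. 201.]]
T (0, 0, 190) [[235. 204.]]
T (-170, 0, 92) [[313. 271.]]
S (-43, -62, 48) [[260. 249.]]
S (0, 0, 190) [[312. 190.]]
S (-170, 0, 92) [[251. 171.]]
TCP in stand [[-0.87716668 -0.13637815  0.19314698]]
```

```bash
cat >> h.py <<'E'
def cur():
    s=sensors.sense(); return s['tcp_pos'],Ro.from_rotvec(s['orientation']),s
def tgt(xyz_mm,lean=30,yaw=0,flip=1):
    p=np.load('stand.npy'); pos=S2W(np.array(xyz_mm,float)/1000,p)[0]
    a=p[2]+np.radians(yaw); l=np.radians(lean)
    x=np.array([np.cos(a)*np.sin(l),np.sin(a)*np.sin(l),-np.cos(l)]); y=flip*np.array([-np.sin(a),np.cos(a),0])
    return pos,Ro.from_matrix(np.c_[x,y,np.cross(x,y)])
def jog(xyz,lean=30,yaw=0,flip=1):
    P,R,s=cur(); p2,R2=tgt(xyz,lean,yaw,flip)
    print('slide',(R.inv().apply(p2-P)*1000).round(1).tolist(),'rot',np.degrees((R.inv()*R2).as_rotvec()).round(1).tolist(),'cur stand mm',(W2S(P,np.load('stand.npy'))[0]*1000).round(1).tolist())
E
python3 - <<'E'
from h import *
P,R,s=cur();print(R.as_matrix().round(3))
for f in (1,-1): print(tgt((-240,-2,150),30,0,f)[0].round(3)); jog((-240,-2,150),30,0,f)
E
```

```text
[[-0.     0.223 -0.975]
 [ 0.001 -0.975 -0.223]
 [-1.    -0.001  0.   ]]
[ 0.433 -0.071  0.15 ]
slide [43.9, -509.1, -405.9] rot [136.4, -13.0, -36.5] cur stand mm [-877.2, -136.4, 193.1]
[ 0.433 -0.071  0.15 ]
slide [43.9, -509.1, -405.9] rot [-38.6, 28.8, -10.3] cur stand mm [-877.2, -136.4, 193.1]
```

Request:
jog_arm(
  series=[
    {"slide": [-50, 0, 0], "delta_rot": [0, 0, 0], "grip": 0},
    {"slide": [-80, -30, -20], "delta_rot": [0, 0, 0], "grip": 0},
    {"slide": [-80, -509, -406], "delta_rot": [-38.6, 28.8, -10.3], "grip": 0},
    {"slide": [-80, -509, -406], "delta_rot": [-38.6, 28.8, -10.3], "grip": 0},
    {"slide": [-80, -509, -406], "delta_rot": [-38.6, 28.8, -10.3], "grip": 0},
    {"slide": [-80, -509, -406], "delta_rot": [-38.6, 28.8, -10.3], "grip": 0},
    {"slide": [-80, -509, -406], "delta_rot": [-38.6, 28.8, -10.3], "grip": 0},
    {"slide": [-80, -509, -406], "delta_rot": [-38.6, 28.8, -10.3], "grip": 0},
    {"slide": [-80, -509, -406], "delta_rot": [-38.6, 28.8, -10.3], "grip": 0},
    {"slide": [-80, -509, -406], "delta_rot": [-38.6, 28.8, -10.3], "grip": 0},
  ],
  grip_force=20,
)

```text
time_s: 1.15
tcp_pos: [0.3387, -0.263, 0.273]
orientation: [2.151, 1.057, -1.241]
wrist_force: [1.5, 0.0, -0.2]
opening: 0.174
```

```bash
python3 - <<'E'
from h import *
P,R,s=cur();print(s['qpos'].round(2),s['opening']); jog((-250,-2,150),30,0,-1)
E
```

```text
[ 1.31  0.11 -0.39  1.95 -0.49  1.27  0.45] 0.17370976240914543
slide [206.6, -43.1, -111.0] rot [-0.1, -0.1, 0.0] cur stand mm [-449.7, -44.9, 273.0]
```

Request:
jog_arm(
  series=[
    {"slide": [120, -43, -90], "delta_rot": [0, 0, 0], "grip": 0},
    {"slide": [207, -43, -111], "delta_rot": [0, 0, 0], "grip": 0},
    {"slide": [207, -43, -111], "delta_rot": [0, 0, 0], "grip": 0},
    {"slide": [207, -43, -111], "delta_rot": [0, 0, 0], "grip": 0},
    {"slide": [207, -43, -111], "delta_rot": [0, 0, 0], "grip": 0},
    {"slide": [207, -43, -111], "delta_rot": [0, 0, 0], "grip": 0},
    {"slide": [207, -43, -111], "delta_rot": [0, 0, 0], "grip": 0},
    {"slide": [207, -43, -111], "delta_rot": [0, 0, 0], "grip": 0},
  ],
)

```text
time_s: 1.95
tcp_pos: [0.4271, -0.0799, 0.1501]
orientation: [2.152, 1.054, -1.241]
wrist_force: [0.2, 0.9, -0.8]
opening: 0.001
```

```bash
python3 - <<'E'
from h import *
P,R,s=cur();print(s['qpos'].round(2),s['opening']); jog((-250,-2,50),30,0,-1)
snap('top','top1.png');snap('scene','scene1.png');snap('wrist','wrist1.png')
E
```

```text
[ 1.04  0.17 -0.61  2.24 -0.64  0.75  0.26] 0.001139711159564999
slide [86.9, -1.3, 49.6] rot [-0.2, -0.1, -0.1] cur stand mm [-250.7, -3.3, 150.1]
```

View pics/wrist1.png

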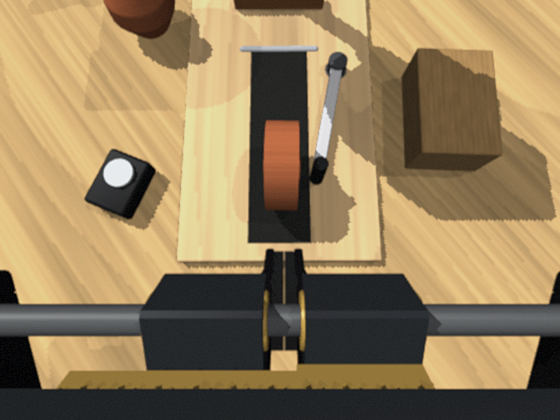

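View pics/top1.png

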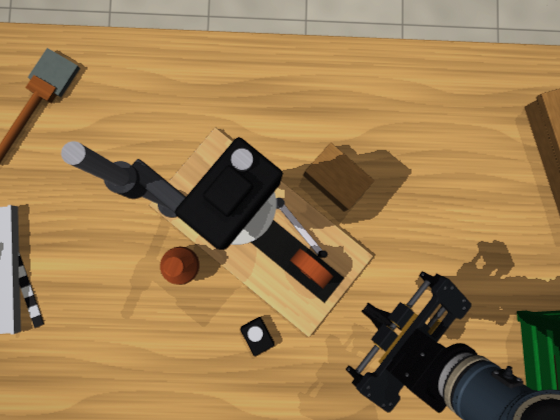

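View pics/scene1.png

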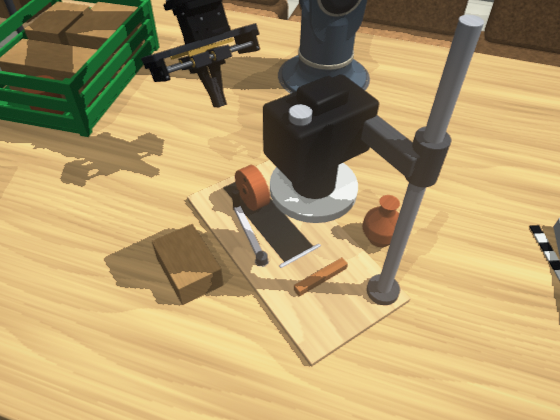

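```bash
cat >> h.py <<'E'
def wcam(s,P,R):
    M=s['mount']; Rw=R.as_matrix()@M[:3,:3]; tw=P+R.apply(M[:3,3]); return dict(R=Rw.T,t=-Rw.T@tw,mtx=s['mtx'],image=s['image'])
E
python3 - <<'E'
from h import *
P,R,s=cur(); W=wcam(load('wrist1.png'),P,R); p=np.load('stand.npy')
np.savez('pics/w1cal.npz',**W)
for n,u,z in [('cornR',(381,262),.012),('cornL',(178,262),.012),('stripR',(310,242),.012),('sillL',(241,48),.0145),('sillR',(318,48),.0145),('knobtop',(320,161),.062),('pivot',(337,58),.03)]:
    print(n,(W2S(ray(W,u,z),p)*1000).round(1))
# wheel outline: sample extremes
th=np.linspace(0,2*np.pi,200)
for wx in (-170,-163,-156):
    Q=[(wx+40*np.cos(t),-2+e*14,52+40*np.sin(t)) for t in th for e in(-1,1)]
    u=proj(W,S2W(np.array(Q)/1000,p)); print(wx,u.min(0).round(1),u.max(0).round(1))
E
```

```text
cornR [[-252.4  -96.7   12. ]]
cornL [[-251.7   98.8   12. ]]
stripR [[-232.9  -28.7   12. ]]
sillL [[-20.3  42.8  14.5]]
sillR [[-20.6 -41.4  14.5]]
knobtop [[-167.6  -35.1   62. ]]
pivot [[-43.9 -59.1  30. ]]
-170 [264.3 121.7] [299.9 211.8]
-163 [264.4 114.3] [299.7 204.3]
-156 [264.5 107. ] [299.6 196.8]
```

```bash
python3 - <<'E'
from h import *
jog((-240,-2,26),30,0,-1)
E
```

```text
slide [112.9, -1.4, 52.9] rot [-0.2, -0.1, -0.1] cur stand mm [-250.8, -3.4, 150.2]
```

Request:
jog_arm(
  series=[
    {"slide": [45, -1.4, 20], "delta_rot": [-0.2, 0, 0], "grip": 0},
    {"slide": [80, -1.4, 38], "delta_rot": [-0.2, 0, 0], "grip": 0},
    {"slide": [105, -1.4, 50], "delta_rot": [-0.2, 0, 0], "grip": 0},
    {"slide": [113, -1.4, 53], "delta_rot": [-0.2, 0, 0], "grip": 0},
    {"slide": [113, -1.4, 53], "delta_rot": [-0.2, 0, 0], "grip": 0},
    {"slide": [113, -1.4, 53], "delta_rot": [-0.2, 0, 0], "grip": 0},
  ],
)

```text
time_s: 2.7
tcp_pos: [0.4335, -0.0715, 0.0268]
orientation: [2.151, 1.053, -1.237]
wrist_force: [1.0, 0.3, -0.1]
opening: 0.005
```

```bash
python3 - <<'E'
from h import *
P,R,s=cur();print(s['qpos'].round(2),s['wrist_force'].round(1)); jog((-140,-2,26),30,0,-1)
snap('wrist','wrist2.png')
E
```

```text
[ 1.    0.45 -0.65  2.34 -0.69  0.39  0.4 ] [ 1.   0.3 -0.1]
slide [50.8, -1.4, -86.2] rot [-0.0, -0.1, -0.2] cur stand mm [-240.1, -3.2, 26.8]
```

View pics/wrist2.png

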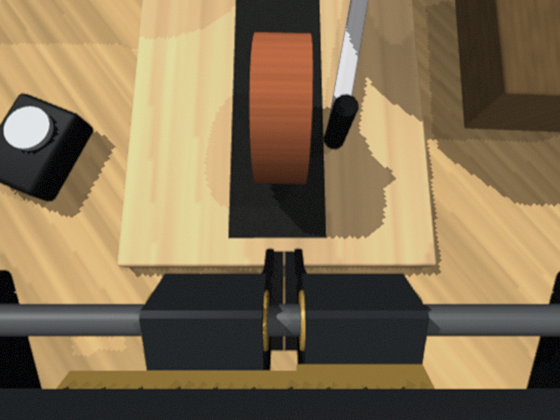

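Request:
jog_arm(
  series=[
    {"slide": [5, -1.4, -9], "delta_rot": [0, 0, 0], "grip": 0},
    {"slide": [10, -1.4, -17], "delta_rot": [0, 0, 0], "grip": 0},
    {"slide": [13.5, -1.4, -22], "delta_rot": [0, 0, 0], "grip": 0},
    {"slide": [16, -1.4, -26], "delta_rot": [0, 0, 0], "grip": 0},
    {"slide": [17.5, -1.4, -29], "delta_rot": [0, 0, 0], "grip": 0},
    {"slide": [19, -1.4, -31.5], "delta_rot": [0, 0, 0], "grip": 0},
    {"slide": [20.5, -1.4, -34], "delta_rot": [0, 0, 0], "grip": 0},
    {"slide": [22, -1.4, -37], "delta_rot": [0, 0, 0], "grip": 0},
    {"slide": [23.5, -1.4, -39.5], "delta_rot": [0, 0, 0], "grip": 0},
    {"slide": [25, -1.4, -42], "delta_rot": [0, 0, 0], "grip": 0},
  ],
)

```text
time_s: 3.75
tcp_pos: [0.4625, -0.032, 0.0263]
orientation: [2.15, 1.052, -1.237]
wrist_force: [-0.2, -0.3, -0.3]
opening: 0.006
```

```bash
python3 - <<'E'
from h import *
P,R,s=cur();print(s['qpos'].round(2),s['wrist_force'].round(1)); jog((-140,-2.5,26),30,0,-1)
snap('wrist','wrist3.png')
E
```

```text
[ 0.88  0.46 -0.66  2.32 -0.72  0.33  0.32] [-0.2 -0.3 -0.3]
slide [25.9, 0.3, -44.0] rot [0.0, -0.1, -0.3] cur stand mm [-191.1, -2.1, 26.3]
```

View pics/wrist3.png

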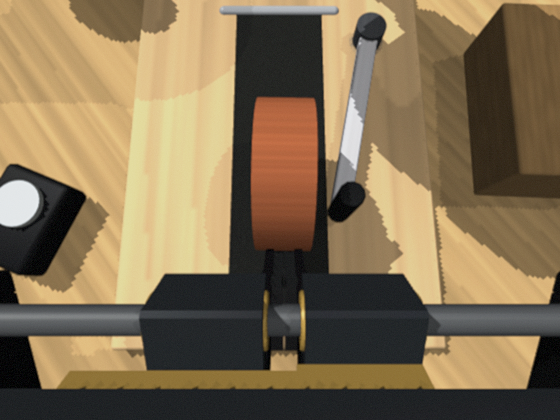

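Request:
jog_arm(
  series=[
    {"slide": [1.5, 0, -3], "delta_rot": [0, 0, 0], "grip": 0},
    {"slide": [3, 0, -6.5], "delta_rot": [0, 0, 0], "grip": 0},
    {"slide": [5, 0, -10], "delta_rot": [0, 0, 0], "grip": 0},
    {"slide": [6.5, 0, -13.5], "delta_rot": [0, 0, 0], "grip": 0},
    {"slide": [8, 0, -17], "delta_rot": [0, 0, 0], "grip": 0},
    {"slide": [9.5, 0, -20.5], "delta_rot": [0, 0, 0], "grip": 0},
    {"slide": [11, 0, -24.5], "delta_rot": [0, 0, 0], "grip": 0},
    {"slide": [13, 0, -28], "delta_rot": [0, 0, 0], "grip": 0},
    {"slide": [15, 0, -31.5], "delta_rot": [0, 0, 0], "grip": 0},
    {"slide": [17, 0, -35], "delta_rot": [0, 0, 0], "grip": 0},
  ],
)

```text
time_s: 4.8
tcp_pos: [0.4867, -0.0005, 0.0293]
orientation: [2.15, 1.052, -1.236]
wrist_force: [-0.3, -0.8, 0.4]
opening: 0.005
```

```bash
python3 - <<'E'
from h import *
P,R,s=cur();print(s['qpos'].round(2),s['wrist_force'].round(1)); jog((-100,-2.5,30),30,0,-1)
snap('wrist','wrist4.png');snap('scene','scene4.png')
E
```

```text
[ 0.78  0.46 -0.64  2.3  -0.73  0.3   0.25] [-0.3 -0.8  0.4]
slide [25.2, 0.3, -44.9] rot [0.0, -0.1, -0.3] cur stand mm [-151.5, -2.1, 29.3]
```

View pics/wrist4.png

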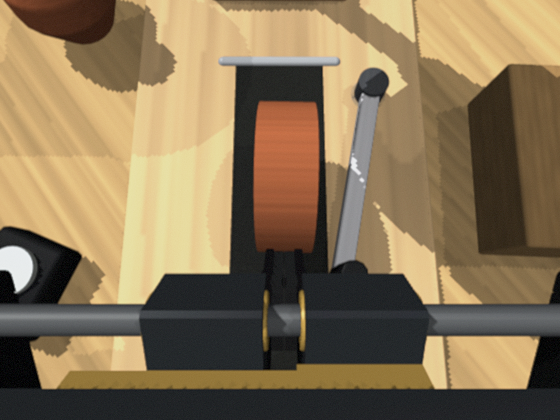

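View pics/scene4.png

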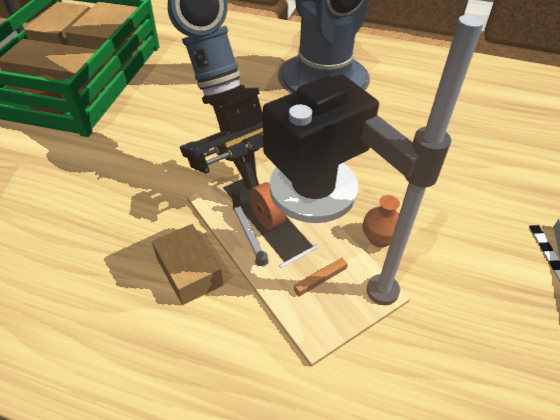

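Request:
jog_arm(
  series=[
    {"slide": [2, 0.5, -3], "delta_rot": [0, 0, 0], "grip": 0},
    {"slide": [4, 1, -6.5], "delta_rot": [0, 0, 0], "grip": 0},
    {"slide": [6, 1, -10], "delta_rot": [0, 0, 0], "grip": 0},
    {"slide": [8, 1, -13.5], "delta_rot": [0, 0, 0], "grip": 0},
    {"slide": [10, 1, -17], "delta_rot": [0, 0, 0], "grip": 0},
    {"slide": [12, 1, -20.5], "delta_rot": [0, 0, 0], "grip": 0},
    {"slide": [14, 1, -24], "delta_rot": [0, 0, 0], "grip": 0},
    {"slide": [16, 1, -27.5], "delta_rot": [0, 0, 0], "grip": 0},
    {"slide": [18, 1, -31], "delta_rot": [0, 0, 0], "grip": 0},
    {"slide": [20, 1, -34.5], "delta_rot": [0, 0, 0], "grip": 0},
  ],
)

```text
time_s: 5.9
tcp_pos: [0.5121, 0.0311, 0.0294]
orientation: [2.149, 1.053, -1.235]
wrist_force: [-0.4, 0.1, 0.2]
opening: 0.006
```

```bash
python3 - <<'E'
from h import *
P,R,s=cur();print(s['qpos'].round(2),s['wrist_force'].round(1)); jog((-70,-3,30),30,0,-1)
snap('wrist','wrist5.png');snap('scene','scene5.png')
E
```

```text
[ 0.66  0.47 -0.62  2.27 -0.74  0.27  0.18] [-0.4  0.1  0.2]
slide [20.0, 0.0, -35.6] rot [0.1, -0.1, -0.2] cur stand mm [-110.9, -2.9, 29.4]
```

View pics/wrist5.png

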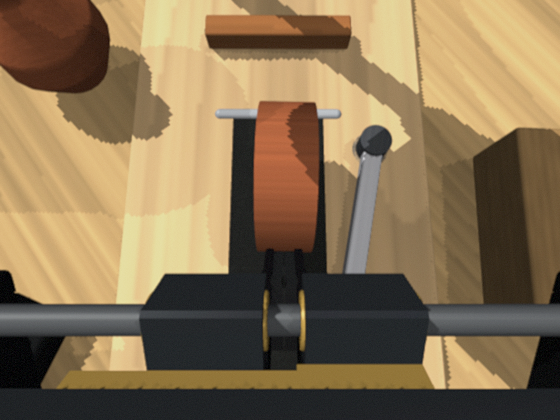

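View pics/scene5.png

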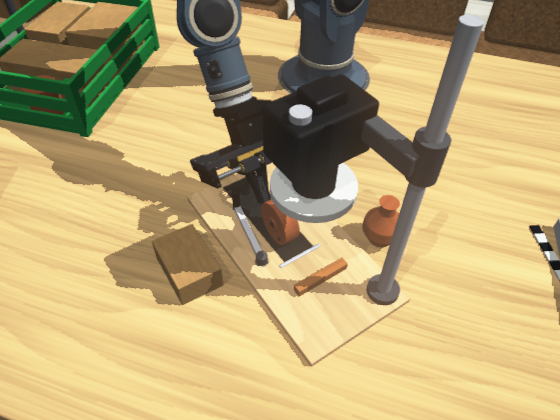

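Request:
jog_arm(
  series=[
    {"slide": [2, 0, -3], "delta_rot": [0, 0, 0], "grip": 0},
    {"slide": [4, 0, -6.5], "delta_rot": [0, 0, 0], "grip": 0},
    {"slide": [6, 0, -10], "delta_rot": [0, 0, 0], "grip": 0},
    {"slide": [8, 0, -13.5], "delta_rot": [0, 0, 0], "grip": 0},
    {"slide": [10, 0, -17], "delta_rot": [0, 0, 0], "grip": 0},
    {"slide": [12, 0, -20.5], "delta_rot": [0, 0, 0], "grip": 0},
    {"slide": [14, 0, -24], "delta_rot": [0, 0, 0], "grip": 0},
    {"slide": [16, 0, -27], "delta_rot": [0, 0, 0], "grip": 0},
    {"slide": [18, 0, -29], "delta_rot": [0, 0, 0], "grip": 0},
    {"slide": [20, 0, -31], "delta_rot": [0, 0, 0], "grip": 0},
  ],
)

```text
time_s: 7.0
tcp_pos: [0.5348, 0.0609, 0.0277]
orientation: [2.149, 1.054, -1.234]
wrist_force: [-0.6, -0.3, 0.2]
opening: 0.006
```

```bash
python3 - <<'E'
from h import *
P,R,s=cur();print(s['qpos'].round(2),s['wrist_force'].round(1)); jog((-50,-3,28),30,0,-1)
snap('wrist','wrist6.png');snap('scene','scene6.png')
E
```

```text
[ 0.55  0.49 -0.58  2.23 -0.76  0.25  0.13] [-0.6 -0.3  0.2]
slide [11.5, 0.2, -20.4] rot [0.2, -0.1, -0.2] cur stand mm [-73.4, -2.8, 27.7]
```

View pics/wrist6.png

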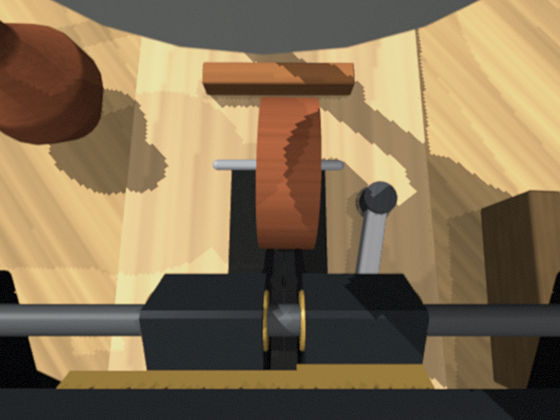

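View pics/scene6.png

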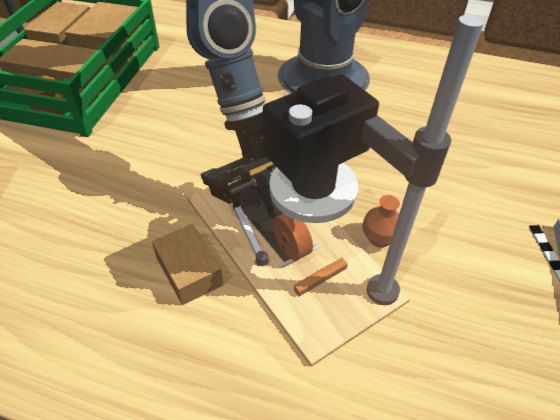

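```bash
python3 - <<'E'
import cv2
a=cv2.imread('pics/top1.png')[260:420,330:560]; a=cv2.resize(a,None,fx=3,fy=3,interpolation=2)
cv2.imwrite('pics/z1.png',a)
a=cv2.imread('pics/scene1.png')[0:120,130:290]; a=cv2.resize(a,None,fx=4,fy=4,interpolation=2); cv2.imwrite('pics/z2.png',a)
E
```

```text
(no output)
```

View pics/z1.png

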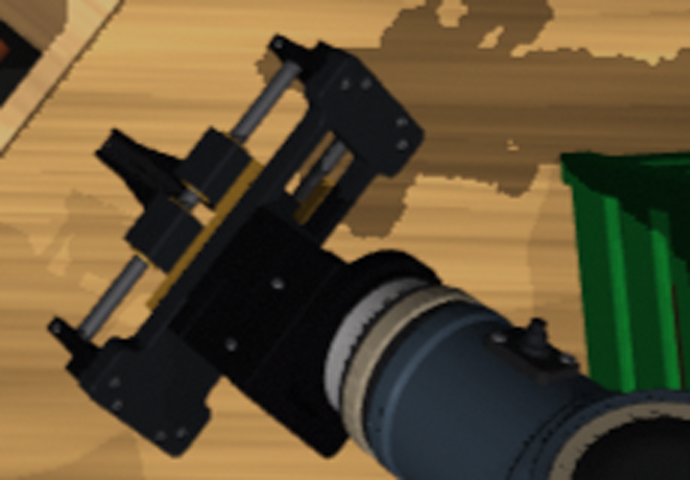

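View pics/z2.png

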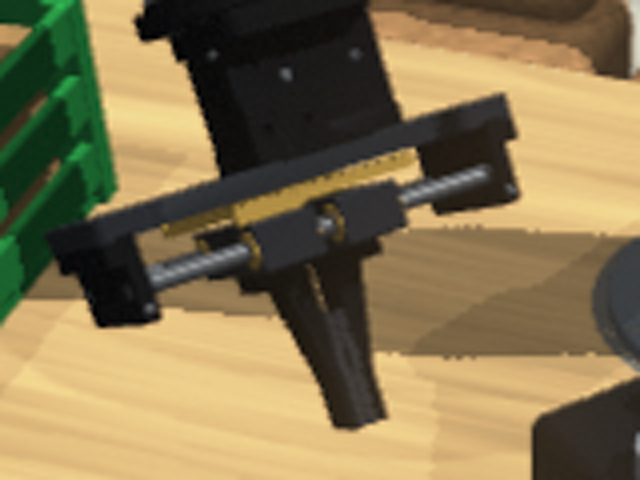

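Request:
jog_arm(
  series=[
    {"slide": [1, 1, -2], "delta_rot": [0, 0, 0], "grip": 0},
    {"slide": [2.5, 2, -4], "delta_rot": [0, 0, 0], "grip": 0},
    {"slide": [3.5, 2, -6], "delta_rot": [0, 0, 0], "grip": 0},
    {"slide": [5, 2, -8], "delta_rot": [0, 0, 0], "grip": 0},
    {"slide": [6, 2, -10], "delta_rot": [0, 0, 0], "grip": 0},
    {"slide": [7, 2, -12], "delta_rot": [0, 0, 0], "grip": 0},
    {"slide": [8, 2, -14], "delta_rot": [0, 0, 0], "grip": 0},
    {"slide": [9, 2, -16], "delta_rot": [0, 0, 0], "grip": 0},
    {"slide": [10.5, 2, -18], "delta_rot": [0, 0, 0], "grip": 0},
    {"slide": [11.5, 2, -20], "delta_rot": [0, 0, 0], "grip": 0},
  ],
)

```text
time_s: 8.1
tcp_pos: [0.5463, 0.0653, 0.0264]
orientation: [2.149, 1.035, -1.248]
wrist_force: [-39.6, -44.8, 51.5]
opening: 0.002
```

```bash
python3 - <<'E'
from h import *
P,R,s=cur();print(s['qpos'].round(2),s['wrist_force'].round(1)); jog((-40,-5,28),30,0,-1)
snap('wrist','wrist7.png');snap('scene','scene7.png')
E
```

```text
[ 0.49  0.49 -0.53  2.22 -0.75  0.25  0.09] [-39.6 -44.8  51.5]
slide [9.9, -4.4, -20.7] rot [-0.4, 0.5, -0.8] cur stand mm [-63.0, -9.2, 26.4]
```

View pics/wrist7.png

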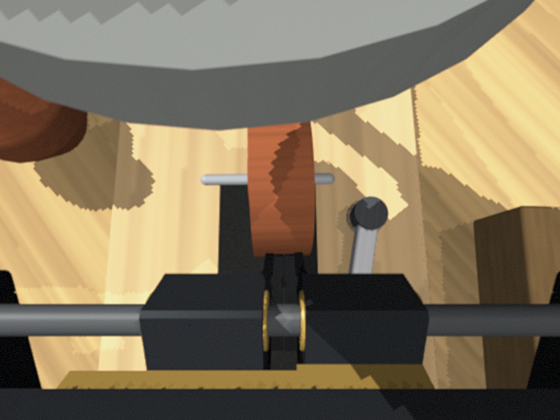

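View pics/scene7.png

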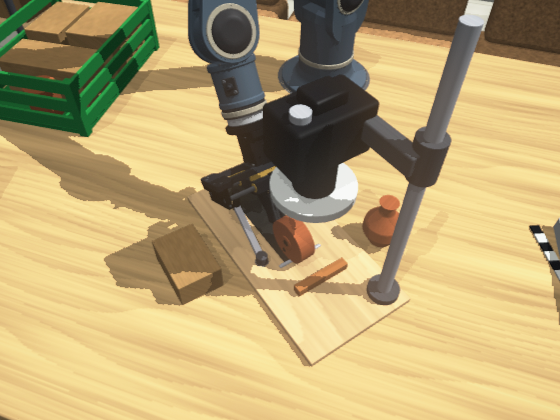

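```bash
python3 - <<'E'
from h import *
P,R,s=cur();print(s['ft_torque'].round(2),s['tau'].round(1))
jog((-72,-4,27),30,0,-1);jog((-80,-4,50),20,0,-1)
E
```

```text
[-3.7   3.66  0.35] [-19.4 -18.5 -18.9 -19.6  -2.1  -0.2  -0.1]
slide [-5.2, -5.8, 8.4] rot [-0.4, 0.5, -0.8] cur stand mm [-62.2, -9.9, 26.7]
slide [-29.2, -5.4, 4.0] rot [-0.5, -9.5, -0.8] cur stand mm [-62.2, -9.9, 26.7]
```

Request:
jog_arm(
  series=[
    {"slide": [-3, -3, 4], "delta_rot": [0, 0, 0], "grip": 0},
    {"slide": [-5, -5.5, 8.5], "delta_rot": [0, 0, 0], "grip": 0},
    {"slide": [-10, -5.5, 11], "delta_rot": [0, 0, -0.5], "grip": 0},
    {"slide": [-16, -5.5, 10], "delta_rot": [-0.5, -2, -0.8], "grip": 0},
    {"slide": [-22, -5.5, 7], "delta_rot": [-0.5, -5, -0.8], "grip": 0},
    {"slide": [-29, -5.5, 4], "delta_rot": [-0.5, -9.5, -0.8], "grip": 0},
    {"slide": [-29, -5.5, 4], "delta_rot": [-0.5, -9.5, -0.8], "grip": 0},
  ],
)

```text
time_s: 8.9
tcp_pos: [0.5347, 0.061, 0.0522]
orientation: [1.991, 0.99, -1.386]
wrist_force: [2.0, 0.3, -0.3]
opening: 0.005
```

```bash
python3 - <<'E'
from h import *
P,R,s=cur();print(s['qpos'].round(2),s['wrist_force'].round(1)); jog((-72,-5,29),20,0,-1)
for n in ('wrist','scene','top'): snap(n,n+'8.png')
a=cv2.imread('pics/scene8.png')[100:340,130:420]; cv2.imwrite('pics/scene8z.png',cv2.resize(a,None,fx=2.5,fy=2.5,interpolation=2))
E
```

```text
[ 0.14  0.37 -0.19  2.16 -0.5   0.44 -0.24] [ 2.   0.3 -0.3]
slide [22.2, 2.3, 6.7] rot [0.7, -0.2, -0.0] cur stand mm [-73.4, -2.6, 52.2]
```

View pics/wrist8.png

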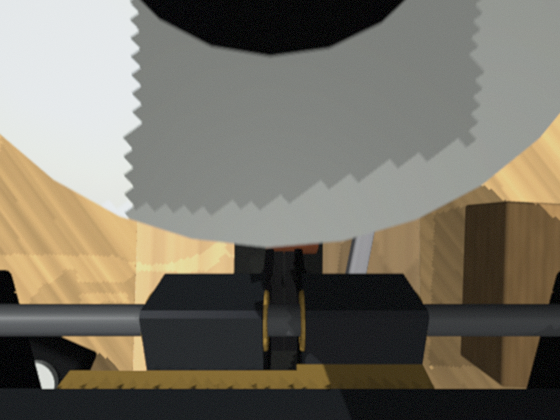

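View pics/scene8z.png

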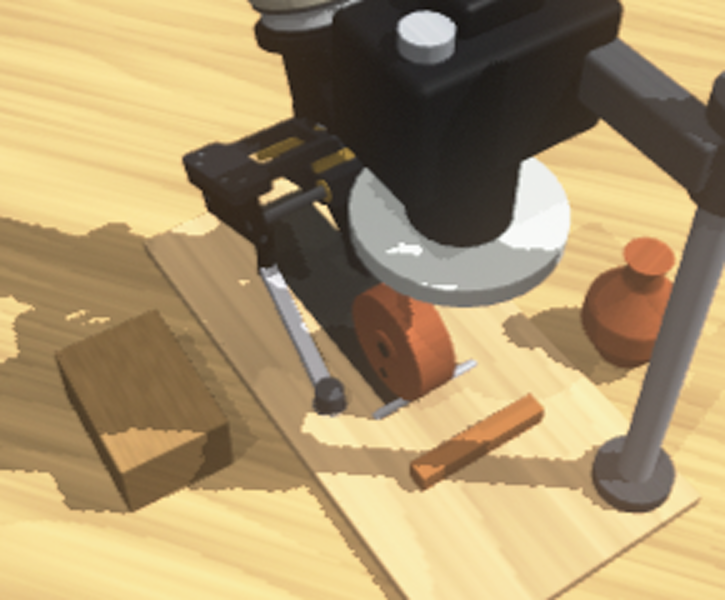

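View pics/top8.png

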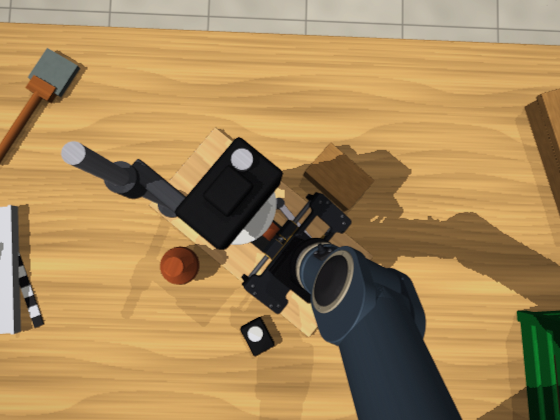

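Request:
jog_arm(
  series=[
    {"slide": [6, 1, 1], "delta_rot": [0.5, 0, 0], "grip": 0},
    {"slide": [12, 2, 3], "delta_rot": [0.7, 0, 0], "grip": 0},
    {"slide": [17, 2.3, 5], "delta_rot": [0.7, 0, 0], "grip": 0},
    {"slide": [20, 2.3, 6.5], "delta_rot": [0.7, 0, 0], "grip": 0},
    {"slide": [22, 2.3, 7], "delta_rot": [0.7, 0, 0], "grip": 0},
    {"slide": [22, 2.3, 7], "delta_rot": [0.7, 0, 0], "grip": 0},
  ],
)

```text
time_s: 9.65
tcp_pos: [0.5332, 0.055, 0.0257]
orientation: [2.006, 0.981, -1.408]
wrist_force: [0.5, -0.1, -0.3]
opening: 0.001
```

```bash
python3 - <<'E'
from h import *
P,R,s=cur();print(s['qpos'].round(2),s['wrist_force'].round(1)); jog((-52,-5,29),20,0,-1)
for n in ('wrist','scene'): snap(n,n+'9.png')
a=cv2.imread('pics/scene9.png')[100:340,130:420]; cv2.imwrite('pics/scene9z.png',cv2.resize(a,None,fx=2.5,fy=2.5,interpolation=2))
E
```

```text
[ 0.17  0.42 -0.21  2.18 -0.52  0.38 -0.21] [ 0.5 -0.1 -0.3]
slide [6.1, -0.3, -26.5] rot [-0.6, -0.0, 0.1] cur stand mm [-79.0, -5.0, 25.7]
```

View pics/scene9z.png

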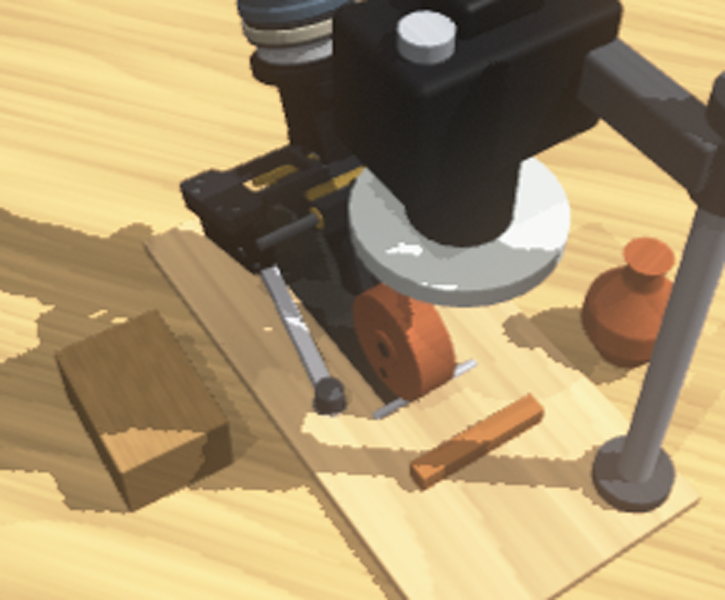

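View pics/wrist9.png

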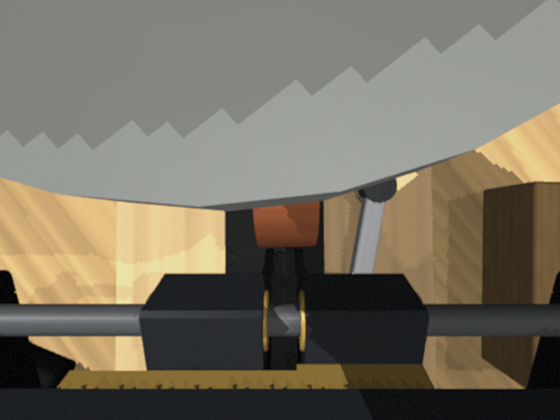

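Request:
jog_arm(
  series=[
    {"slide": [-1, 0, -3], "delta_rot": [-0.6, 0, 0], "grip": 0},
    {"slide": [-0.5, 0, -6], "delta_rot": [-0.6, 0, 0], "grip": 0},
    {"slide": [0.5, 0, -8], "delta_rot": [-0.6, 0, 0], "grip": 0},
    {"slide": [1, 0, -10], "delta_rot": [-0.6, 0, 0], "grip": 0},
    {"slide": [2, 0, -12], "delta_rot": [-0.6, 0, 0], "grip": 0},
  ],
)

```text
time_s: 10.25
tcp_pos: [0.5389, 0.0613, 0.0284]
orientation: [1.996, 0.983, -1.404]
wrist_force: [-16.5, -17.5, 23.4]
opening: 0.003
```

```bash
python3 - <<'E'
from h import *
P,R,s=cur();print(s['wrist_force'].round(1)); jog((-52,-5,29),20,0,-1)
for n in ('scene',): snap(n,n+'10.png')
a=cv2.imread('pics/scene10.png')[100:340,130:420]; cv2.imwrite('pics/scene10z.png',cv2.resize(a,None,fx=2.5,fy=2.5,interpolation=2))
E
```

```text
[-16.5 -17.5  23.4]
slide [5.8, -0.8, -17.7] rot [-0.1, 0.2, 0.1] cur stand mm [-70.6, -5.7, 28.4]
```

View pics/scene10z.png

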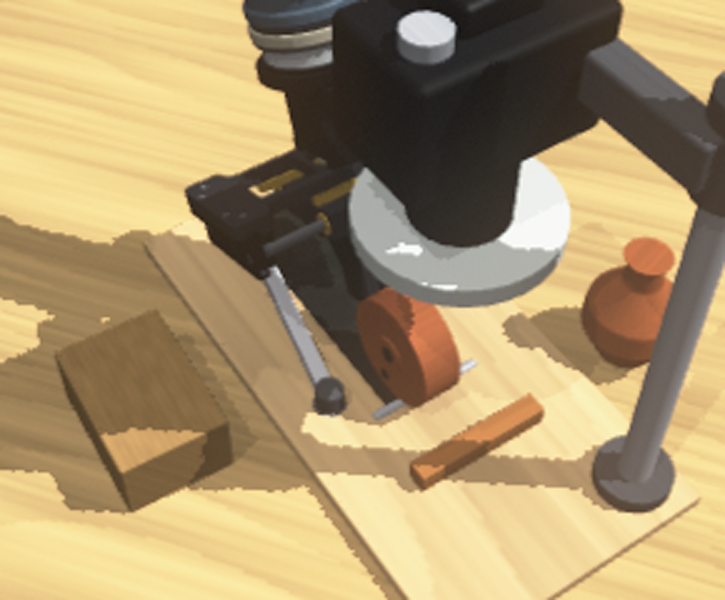

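```bash
python3 - <<'E'
from h import *
jog((-76,-5.5,28),20,0,-1);jog((-75,-5.5,26),28,0,-1);jog((-75,-5.5,22),35,0,-1)
P,R,s=cur(); print(s['ft_torque'].round(2), s['wrist_force'].round(1))
E
```

```text
slide [-1.3, -0.3, 5.1] rot [-0.1, 0.2, 0.1] cur stand mm [-70.8, -5.8, 28.5]
slide [0.9, -0.3, 4.8] rot [-0.1, 8.2, 0.1] cur stand mm [-70.8, -5.8, 28.5]
slide [4.7, -0.3, 6.2] rot [-0.1, 15.2, 0.1] cur stand mm [-70.8, -5.8, 28.5]
[-1.75  2.02  0.25] [-12.9 -12.4  19.1]
```

Request:
jog_arm(
  series=[
    {"slide": [-1, 0, 3], "delta_rot": [0, 0, 0], "grip": 0},
    {"slide": [-1.3, 0, 5], "delta_rot": [0, 0, 0], "grip": 0},
    {"slide": [0, 0, 5], "delta_rot": [0, 4, 0], "grip": 0},
    {"slide": [1, 0, 5], "delta_rot": [0, 8, 0], "grip": 0},
    {"slide": [3, 0, 5.5], "delta_rot": [0, 12, 0], "grip": 0},
    {"slide": [4.7, 0, 6.2], "delta_rot": [0, 15, 0], "grip": 0},
    {"slide": [4.7, 0, 6.2], "delta_rot": [0, 15, 0], "grip": 0},
    {"slide": [4.7, 0, 6.2], "delta_rot": [0, 15, 0], "grip": 0},
  ],
)

```text
time_s: 11.1
tcp_pos: [0.5367, 0.0575, 0.0219]
orientation: [2.22, 1.091, -1.162]
wrist_force: [-0.1, -0.9, 0.2]
opening: 0.004
```

```bash
python3 - <<'E'
from h import *
P,R,s=cur();print(s['wrist_force'].round(1),s['qpos'].round(2)); jog((-70,-5.5,20),35,0,-1)
for n in ('scene','wrist'): snap(n,n+'11.png')
a=cv2.imread('pics/scene11.png')[100:340,130:420]; cv2.imwrite('pics/scene11z.png',cv2.resize(a,None,fx=2.5,fy=2.5,interpolation=2))
E
```

```text
[-0.1 -0.9  0.2] [ 0.7   0.56 -0.69  2.25 -0.97  0.21  0.41]
slide [4.4, -0.8, -3.0] rot [-0.2, 0.2, 0.0] cur stand mm [-74.9, -6.3, 21.9]
```

View pics/scene11z.png

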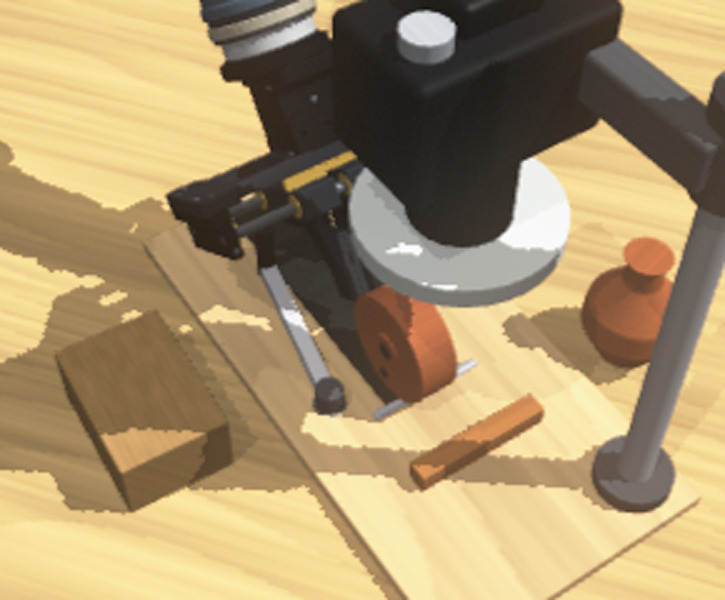

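View pics/wrist11.png

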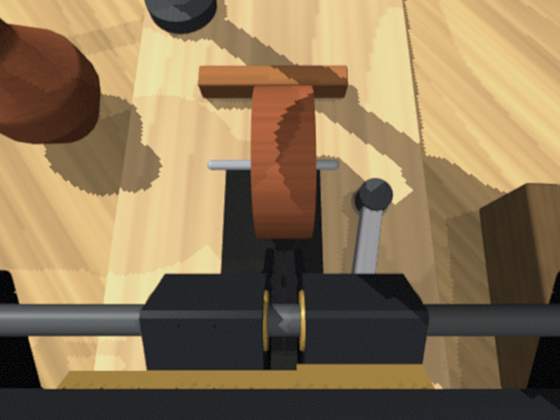

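Request:
jog_arm(
  series=[
    {"slide": [3.5, 0, -2.4], "delta_rot": [0, 0, 0], "grip": 0},
    {"slide": [4.7, 0, -4], "delta_rot": [0, 0, 0], "grip": 0},
    {"slide": [5.2, 0, -4.8], "delta_rot": [0, 0, 0], "grip": 0},
  ],
)

```text
time_s: 11.5
tcp_pos: [0.5419, 0.0651, 0.0215]
orientation: [2.215, 1.093, -1.158]
wrist_force: [0.2, 0.0, -0.1]
opening: 0.001
```

```bash
python3 - <<'E'
from h import *
P,R,s=cur();print(s['wrist_force'].round(1)); jog((-66,-6.5,20),35,0,-1)
snap('wrist','wrist12.png')
E
```

```text
[ 0.2  0.  -0.1]
slide [1.1, 0.7, 1.0] rot [0.2, 0.2, 0.0] cur stand mm [-65.8, -5.8, 21.5]
```

View pics/wrist12.png

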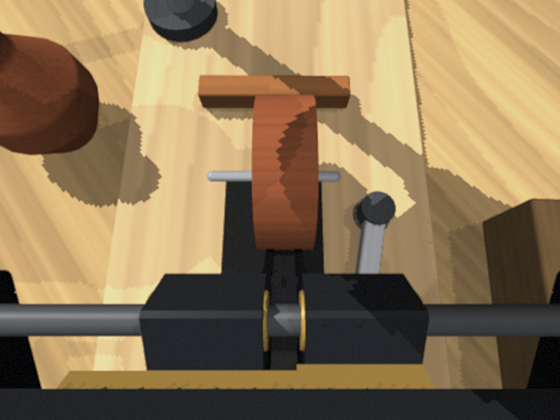

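Request:
jog_arm(
  series=[
    {"slide": [0.9, 0, -1.2], "delta_rot": [0, 0, 0], "grip": 0},
    {"slide": [1.7, 0, -2.5], "delta_rot": [0, 0, 0], "grip": 0},
    {"slide": [0.4, 0, -4], "delta_rot": [0, 0, 0], "grip": 0},
    {"slide": [-0.7, 0, -6], "delta_rot": [0, 0, 0], "grip": 0},
  ],
)

```text
time_s: 11.95
tcp_pos: [0.5442, 0.068, 0.0252]
orientation: [2.215, 1.092, -1.159]
wrist_force: [-1.7, -1.7, 1.6]
opening: 0.0
```

```bash
python3 - <<'E'
from h import *
P,R,s=cur();print(s['wrist_force'].round(1)); jog((-60,-6.5,26),35,0,-1)
snap('wrist','wrist13.png');snap('scene','scene13.png')
a=cv2.imread('pics/scene13.png')[100:340,130:420]; cv2.imwrite('pics/scene13z.png',cv2.resize(a,None,fx=2.5,fy=2.5,interpolation=2))
E
```

```text
[-1.7 -1.7  1.6]
slide [0.6, 0.6, -2.1] rot [0.1, 0.3, 0.0] cur stand mm [-62.1, -5.9, 25.2]
```

View pics/wrist13.png

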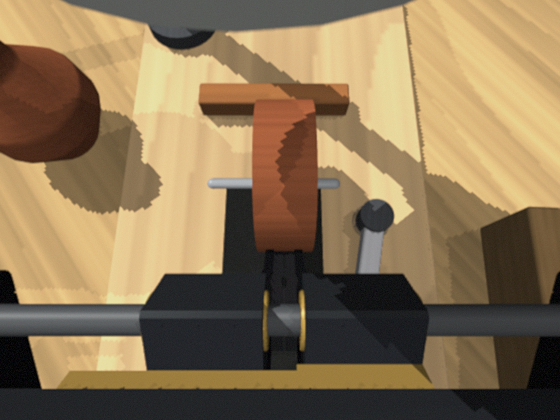

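View pics/scene13z.png

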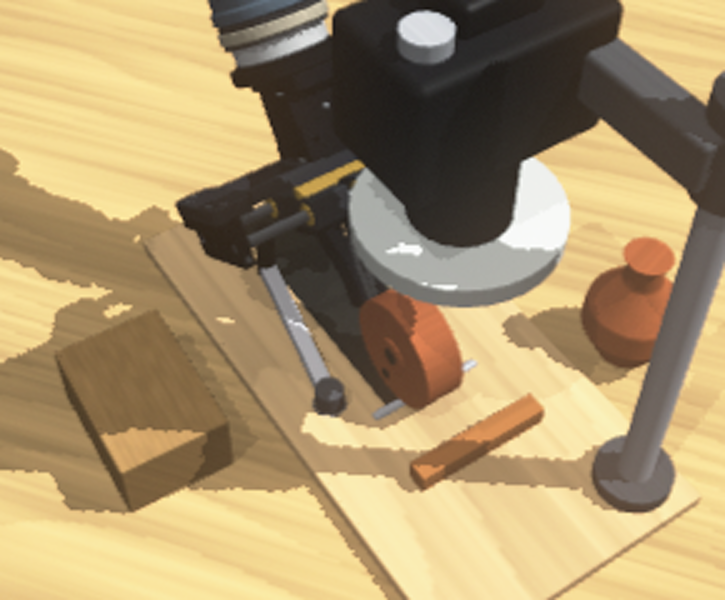

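Request:
jog_arm(
  series=[
    {"slide": [-2.2, 0, -2.1], "delta_rot": [0, 0, 0], "grip": 0},
    {"slide": [-4.1, 0, -4.7], "delta_rot": [0, 0, 0], "grip": 0},
    {"slide": [-5.9, 0, -7.2], "delta_rot": [0, 0, 0], "grip": 0},
  ],
)

```text
time_s: 12.35
tcp_pos: [0.5465, 0.0709, 0.0351]
orientation: [2.215, 1.093, -1.157]
wrist_force: [-0.8, -0.9, 0.5]
opening: 0.002
```

```bash
python3 - <<'E'
from h import *
P,R,s=cur();print(s['wrist_force'].round(1)); jog((-60,-6.5,26),35,0,-1)
snap('wrist','wrist14.png');snap('scene','scene14.png')
a=cv2.imread('pics/scene14.png')[100:340,130:420]; cv2.imwrite('pics/scene14z.png',cv2.resize(a,None,fx=2.5,fy=2.5,interpolation=2))
E
```

```text
[-0.8 -0.9  0.5]
slide [6.5, 0.6, 6.6] rot [0.2, 0.2, 0.0] cur stand mm [-58.3, -5.9, 35.1]
```

View pics/wrist14.png

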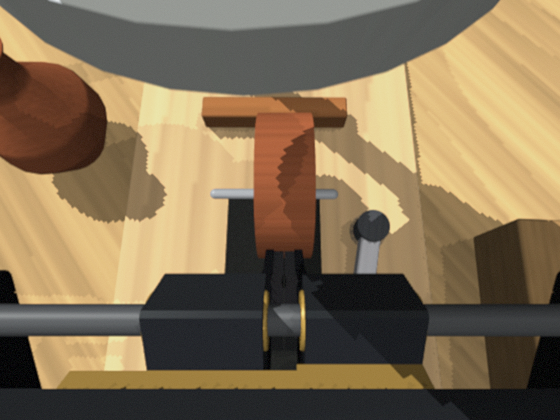

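View pics/scene14z.png

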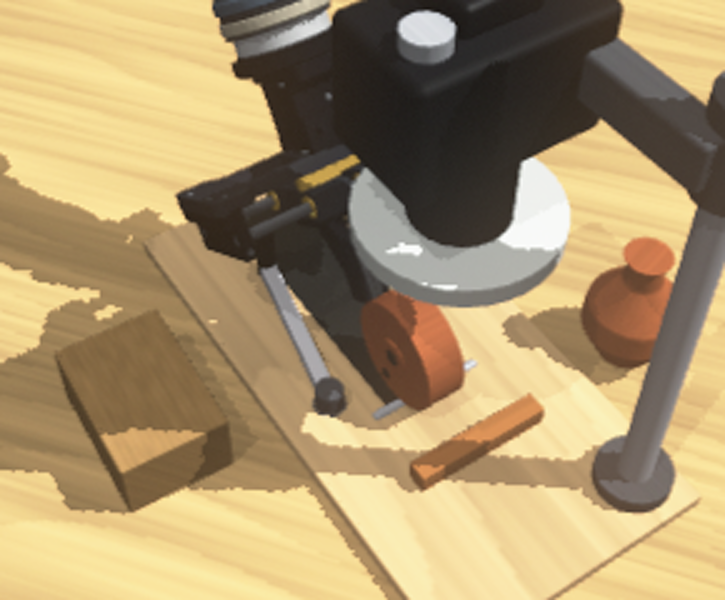

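Request:
jog_arm(
  series=[
    {"slide": [-1.9, 0, -2.5], "delta_rot": [0, 0, 0], "grip": 0},
    {"slide": [-3.5, 0, -5.5], "delta_rot": [0, 0, 0], "grip": 0},
    {"slide": [-4.7, 0, -8.2], "delta_rot": [0, 0, 0], "grip": 0},
  ],
)

```text
time_s: 12.75
tcp_pos: [0.5493, 0.0744, 0.0442]
orientation: [2.215, 1.092, -1.155]
wrist_force: [-0.9, -0.3, 0.3]
opening: 0.007
```

```bash
python3 - <<'E'
from h import *
P,R,s=cur();print(s['wrist_force'].round(1)); jog((-60,-6.5,26),35,0,-1)
snap('wrist','wrist15.png');snap('scene','scene15.png')
a=cv2.imread('pics/scene15.png')[100:340,130:420]; cv2.imwrite('pics/scene15z.png',cv2.resize(a,None,fx=2.5,fy=2.5,interpolation=2))
E
```

```text
[-0.9 -0.3  0.3]
slide [11.5, 0.4, 15.4] rot [0.2, 0.2, -0.0] cur stand mm [-53.9, -6.0, 44.2]
```

View pics/wrist15.png

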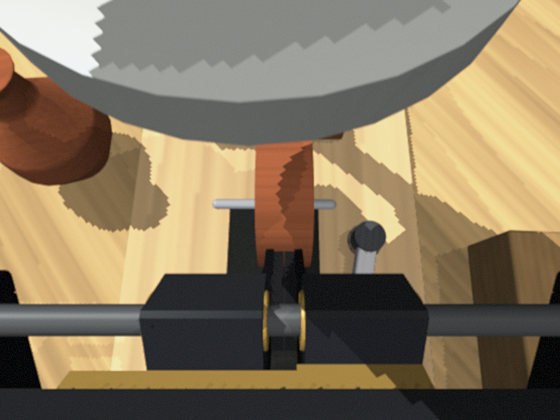

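View pics/scene15z.png

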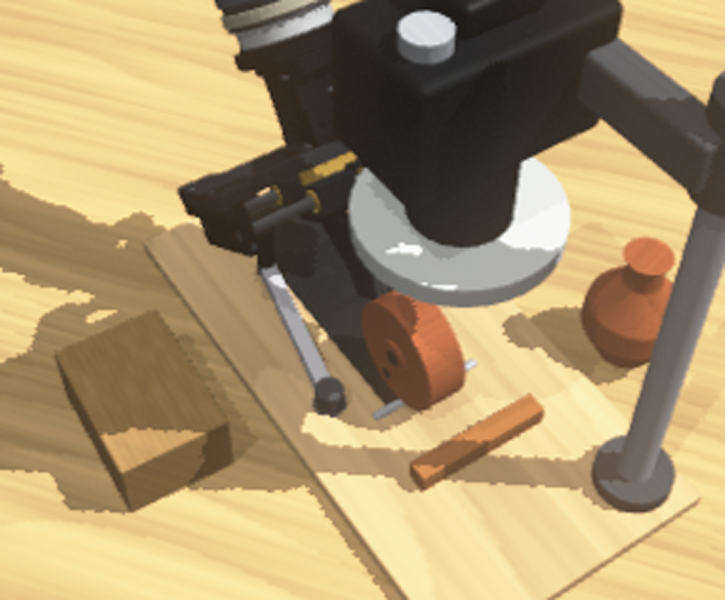

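```bash
python3 - <<'E'
from h import *
p=np.load('stand.npy');S=load('scene15.png')
for z in (.052,.054,.056): print((W2S(ray(S,(130+393/2.5-.3,100+356/2.5-.3),z),p)*1000).round(1))
a=S['image'][190:290,240:340,::-1]; cv2.imwrite('pics/zz.png',cv2.resize(a,None,fx=6,fy=6,interpolation=2))
# overlay of wheel outline for hypotheses
im=cv2.resize(S['image'][:,:,::-1][170:290,240:360],None,fx=5,fy=5,interpolation=2)
th=np.linspace(0,2*np.pi,100)
for wx,wz,col in ((-31,52,(255,0,0)),(-17,54.5,(0,255,0)),(-2,52,(0,0,255))):
  Q=np.array([(wx+40*np.cos(t),-21,wz+40*np.sin(t)) for t in th])/1000
  u=(proj(S,S2W(Q,p))-[240,170]+.5)*5-.5; cv2.polylines(im,[u.astype(int)],True,col,1)
cv2.imwrite('pics/zz.png',im)
E
```

```text
[[-28.7 -19.   52. ]]
[[-27.5 -19.9  54. ]]
[[-26.2 -20.8  56. ]]
```

View pics/zz.png

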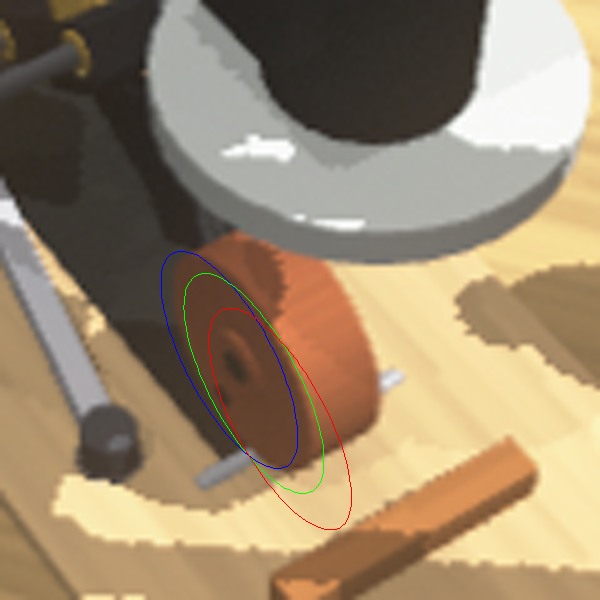

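```bash
python3 - <<'E'
from h import *
p=np.load('stand.npy')
P,R,s=cur(); W=wcam(load('wrist15.png'),P,R); im=W['image'][:,:,::-1].copy()
u=proj(W,P)[0];print('tcp px',u)
th=np.linspace(0,2*np.pi,100)
for wx,wz,col in ((-31,52,(255,0,0)),(-17,54.5,(0,255,0)),(-2,52,(0,0,255))):
  for y in (-21,7):
    Q=np.array([(wx+40*np.cos(t),y,wz+40*np.sin(t)) for t in th])/1000
    cv2.polylines(im,[proj(W,S2W(Q,p)).astype(int)],True,col,1)
for q in [(-17,-40,14.5),(-17,40,14.5),(33,-50,28),(33,50,28),(-43,-62,48)]:
    v=proj(W,S2W(np.array(q)/1000,p))[0]; cv2.circle(im,(int(v[0]),int(v[1])),3,(255,255,0),1)
cv2.circle(im,(int(u[0]),int(u[1])),3,(0,255,255),-1)
cv2.imwrite('pics/zw.png',im)
E
```

```text
tcp px [284.4340052  245.56165943]
```

View pics/zw.png

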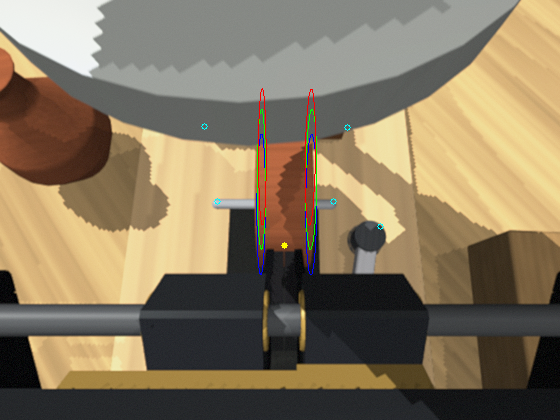

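```bash
python3 - <<'E'
import cv2
a=cv2.imread('pics/wrist15.png')[120:300,215:355]; cv2.imwrite('pics/zq.png',cv2.resize(a,None,fx=4,fy=3.3,interpolation=2)[:600])
E
```

View pics/zq.png

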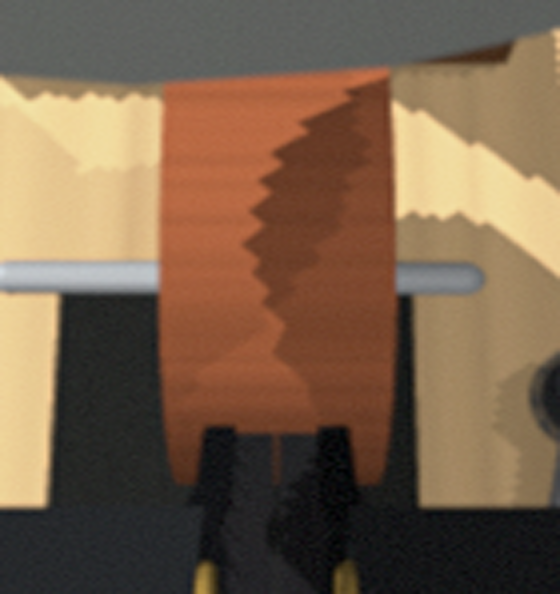

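```bash
python3 - <<'E'
from h import *
s=load('wrist1.png');M=np.linalg.inv(s['mount'])
for x in (0,-10,-19,-30,-50,-70):
  for z in (-10,-5,0,5,10):
    q=M@[x/1000,.011,z/1000,1]; u=s['mtx']@q[:3]; print(x,z,(u[:2]/u[2]).round(0),round(q[2],3),end=' | ')
  print()
im=s['image'][240:280,250:320]; cv2.imwrite('pics/zf.png',cv2.resize(im[:,:,::-1],None,fx=10,fy=10,interpolation=2)[:600])
E
```

```text
0 -10 [304. 230.] 0.203 | 0 -5 [303. 238.] 0.205 | 0 0 [303. 246.] 0.206 | 0 5 [303. 254.] 0.208 | 0 10 [303. 261.] 0.209 | 
-10 -10 [305. 237.] 0.194 | -10 -5 [304. 245.] 0.195 | -10 0 [304. 253.] 0.197 | -10 5 [304. 261.] 0.198 | -10 10 [304. 269.] 0.2 | 
-19 -10 [306. 243.] 0.185 | -19 -5 [305. 252.] 0.186 | -19 0 [305. 261.] 0.188 | -19 5 [305. 269.] 0.19 | -19 10 [305. 277.] 0.191 | 
-30 -10 [307. 252.] 0.174 | -30 -5 [307. 261.] 0.176 | -30 0 [306. 270.] 0.178 | -30 5 [306. 279.] 0.179 | -30 10 [306. 288.] 0.181 | 
-50 -10 [310. 272.] 0.155 | -50 -5 [309. 282.] 0.157 | -50 0 [309. 292.] 0.159 | -50 5 [309. 301.] 0.16 | -50 10 [309. 311.] 0.162 | 
-70 -10 [313. 297.] 0.136 | -70 -5 [313. 308.] 0.138 | -70 0 [313. 319.] 0.14 | -70 5 [312. 330.] 0.141 | -70 10 [312. 340.] 0.143 |
```

View pics/zf.png

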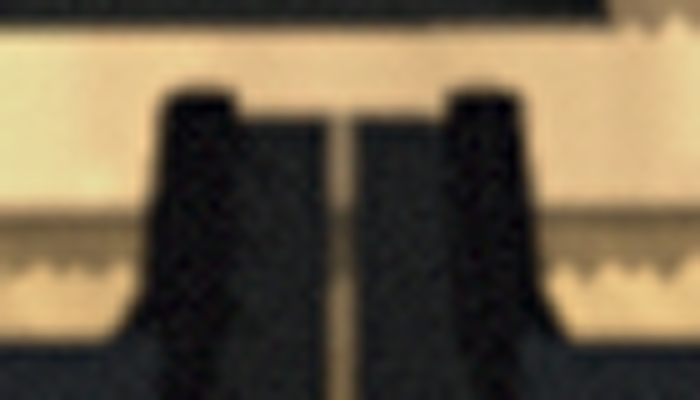

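Request:
jog_arm(
  series=[
    {"slide": [-4, 0, 5], "delta_rot": [0, 0, 0], "grip": 0},
    {"slide": [-6, 0, 11], "delta_rot": [0, 0, 0], "grip": 0},
    {"slide": [2, 0, 18], "delta_rot": [0, 0, 0], "grip": 0},
    {"slide": [12, 0, 24.5], "delta_rot": [0, 0, 0], "grip": 0},
    {"slide": [18, 0, 28], "delta_rot": [0, 0, 0], "grip": 0},
    {"slide": [19.5, 0, 29], "delta_rot": [0, 0, 0], "grip": 0},
    {"slide": [19.5, 0, 29], "delta_rot": [0, 0, 0], "grip": 0},
  ],
)

```text
time_s: 13.55
tcp_pos: [0.5432, 0.0624, 0.0143]
orientation: [2.211, 1.097, -1.159]
wrist_force: [-0.9, -0.1, 1.1]
opening: 0.004
```

```bash
python3 - <<'E'
from h import *
P,R,s=cur();print(s['wrist_force'].round(1)); jog((-60,-6.5,12),35,0,-1)
snap('wrist','wrist16.png');snap('scene','scene16.png')
a=cv2.imread('pics/scene16.png')[100:340,130:420]; cv2.imwrite('pics/scene16z.png',cv2.resize(a,None,fx=2.5,fy=2.5,interpolation=2))
E
```

```text
[-0.9 -0.1  1.1]
slide [6.0, -1.9, -4.5] rot [0.3, 0.3, 0.2] cur stand mm [-67.1, -8.5, 14.3]
```

View pics/wrist16.png

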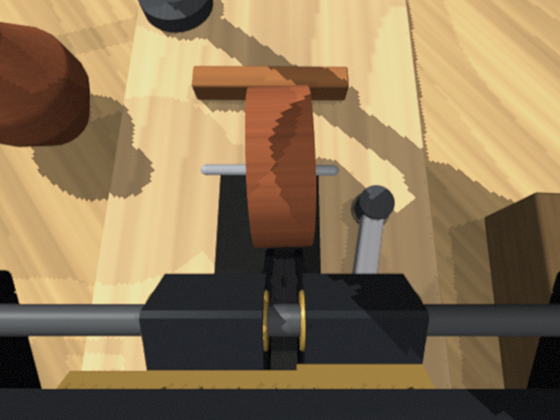

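View pics/scene16z.png

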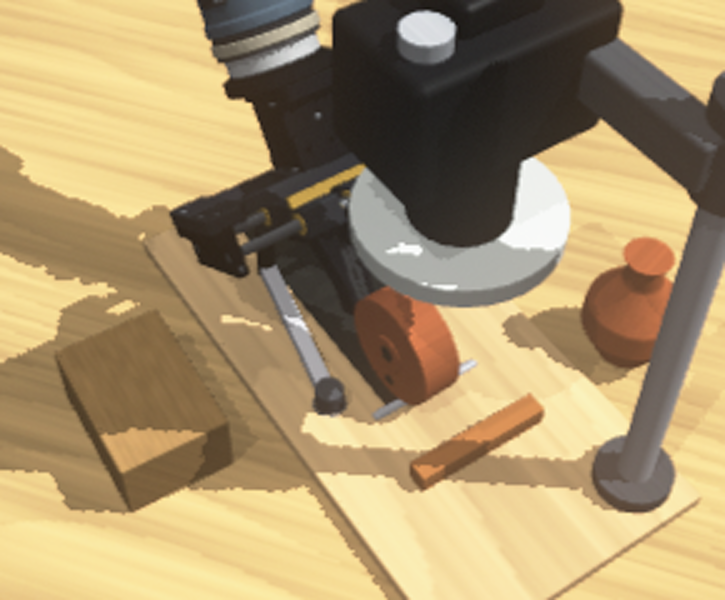

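Request:
jog_arm(
  series=[
    {"slide": [1.7, -1, -2.5], "delta_rot": [0, 0, 0], "grip": 0},
    {"slide": [3.5, -1.5, -5], "delta_rot": [0, 0, 0], "grip": 0},
    {"slide": [4, -1.5, -7], "delta_rot": [0, 0, 0], "grip": 0},
  ],
)

```text
time_s: 13.95
tcp_pos: [0.5472, 0.069, 0.0161]
orientation: [2.209, 1.097, -1.16]
wrist_force: [-1.7, -3.4, 1.6]
opening: 0.007
```

```bash
python3 - <<'E'
from h import *
P,R,s=cur();print(s['wrist_force'].round(1)); jog((-50,-6.5,18),35,0,-1)
E
```

```text
[-1.7 -3.4  1.6]
slide [3.8, -1.1, -8.9] rot [0.3, 0.4, 0.2] cur stand mm [-59.5, -7.6, 16.1]
```

Request:
jog_arm(
  series=[
    {"slide": [0.3, -0.5, -2.2], "delta_rot": [0, 0, 0], "grip": 0},
    {"slide": [0.3, -1, -4.6], "delta_rot": [0, 0, 0], "grip": 0},
    {"slide": [0.2, -1, -7.2], "delta_rot": [0, 0, 0], "grip": 0},
  ],
)

```text
time_s: 14.25
tcp_pos: [0.5503, 0.075, 0.0204]
orientation: [2.209, 1.098, -1.159]
wrist_force: [-1.4, -0.8, -0.4]
opening: 0.004
```

```bash
python3 - <<'E'
from h import *
P,R,s=cur();print(s['wrist_force'].round(1)); jog((-50,-6.5,18),35,0,-1)
snap('wrist','wrist17.png');snap('scene','scene17.png')
a=cv2.imread('pics/scene17.png')[100:340,130:420]; cv2.imwrite('pics/scene17z.png',cv2.resize(a,None,fx=2.5,fy=2.5,interpolation=2))
E
```

```text
[-1.4 -0.8 -0.4]
slide [3.5, 0.1, -0.9] rot [0.3, 0.4, 0.2] cur stand mm [-52.8, -6.4, 20.4]
```

View pics/wrist17.png

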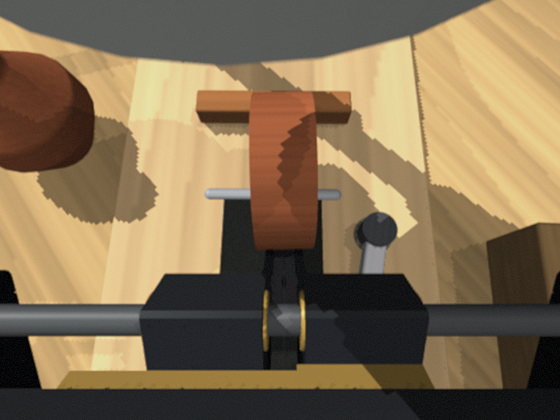

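View pics/scene17z.png

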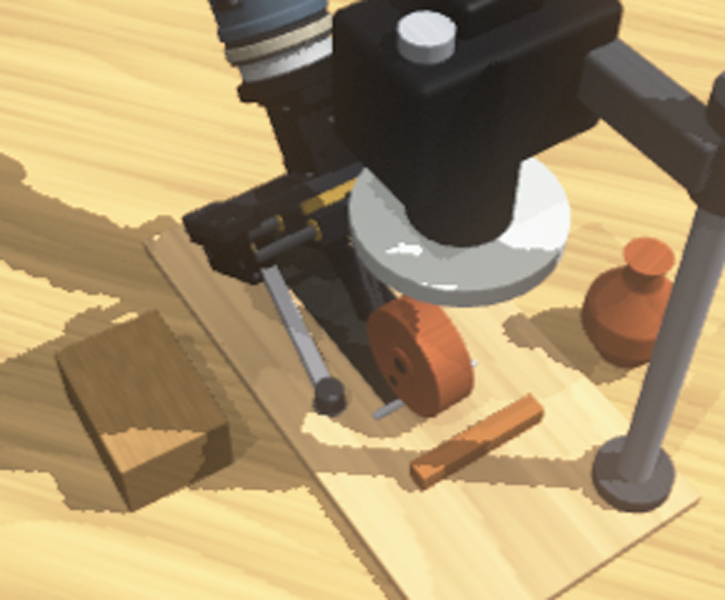

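Request:
jog_arm(
  series=[
    {"slide": [0.5, 0, -2], "delta_rot": [0, 0, 0], "grip": 0},
    {"slide": [1, 0, -4], "delta_rot": [0, 0, 0], "grip": 0},
    {"slide": [1.5, 0, -6], "delta_rot": [0, 0, 0], "grip": 0},
    {"slide": [2, 0, -7.5], "delta_rot": [0, 0, 0], "grip": 0},
  ],
)

```text
time_s: 14.75
tcp_pos: [0.555, 0.0815, 0.0233]
orientation: [2.209, 1.099, -1.157]
wrist_force: [-0.2, 0.7, 0.4]
opening: 0.002
```

```bash
python3 - <<'E'
from h import *
P,R,s=cur();print(s['wrist_force'].round(1)); jog((-50,-6.5,18),35,0,-1)
snap('wrist','wrist18.png');snap('scene','scene18.png')
a=cv2.imread('pics/scene18.png')[100:340,130:420]; cv2.imwrite('pics/scene18z.png',cv2.resize(a,None,fx=2.5,fy=2.5,interpolation=2))
E
```

```text
[-0.2  0.7  0.4]
slide [1.4, 0.3, 7.3] rot [0.4, 0.3, 0.3] cur stand mm [-44.8, -6.2, 23.3]
```

View pics/wrist18.png

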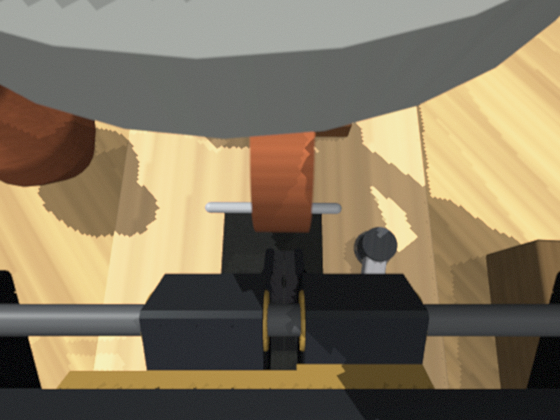

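View pics/scene18z.png

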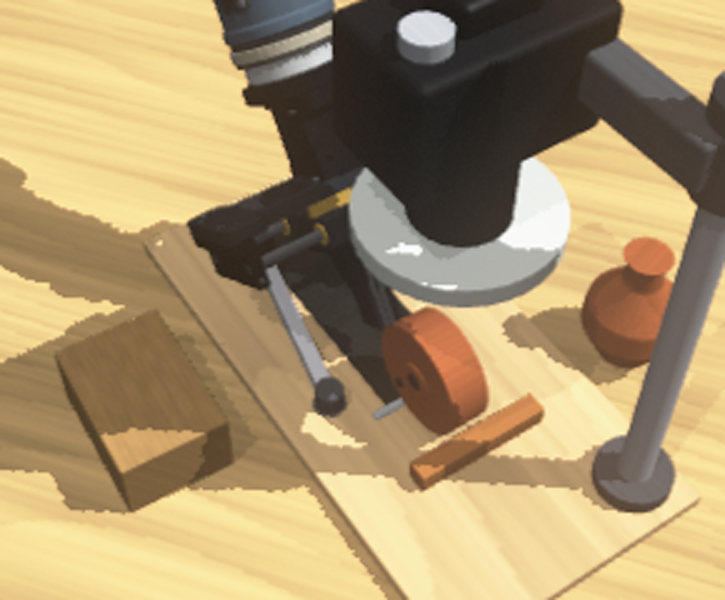

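```bash
python3 - <<'E'
from h import *
p=np.load('stand.npy');snap('scene','scene19.png');S=load('scene19.png')
im=cv2.resize(S['image'][:,:,::-1][190:310,250:370],None,fx=5,fy=5,interpolation=2)
th=np.linspace(0,2*np.pi,100)
for y,col in ((-21,(0,255,0)),(7,(255,0,0))):
  Q=np.array([(-2+40*np.cos(t),y,52+40*np.sin(t)) for t in th])/1000
  u=(proj(S,S2W(Q,p))-[250,190]+.5)*5-.5; cv2.polylines(im,[u.astype(int)],True,col,1)
for q in [(-17,-40,14.5),(-17,40,14.5),(33,-50,28),(33,50,28),(-43,-62,48)]:
  v=((proj(S,S2W(np.array(q)/1000,p))-[250,190]+.5)*5)[0].astype(int); cv2.circle(im,tuple(int(a) for a in v),4,(255,255,0),1)
cv2.imwrite('pics/zz2.png',im)
print(sensors.sense()['time_s'])
jog((-95,-6,60),35,0,-1)
E
```

```text
14.9
slide [-58.7, -0.6, 20.2] rot [0.4, 0.3, 0.3] cur stand mm [-44.9, -6.2, 23.2]
```

View pics/zz2.png

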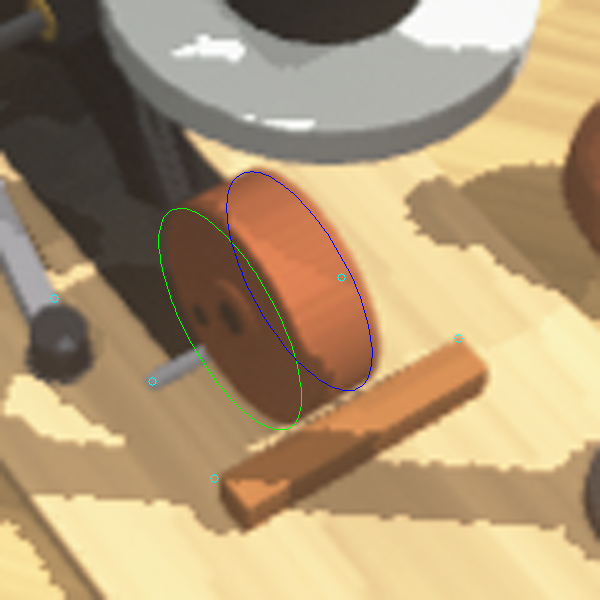

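Request:
jog_arm(
  series=[
    {"slide": [-25, 0, 5], "delta_rot": [0, 0, 0], "grip": 0},
    {"slide": [-60, 0, 10], "delta_rot": [0, 0, 0], "grip": 0},
    {"slide": [-90, 0, 20], "delta_rot": [0, 0, 0], "grip": 0},
    {"slide": [-110, 0, 30], "delta_rot": [0, -2, 0], "grip": 0},
    {"slide": [-120, 0, 40], "delta_rot": [0, -5, 0], "grip": 0},
    {"slide": [-120, 0, 40], "delta_rot": [0, -5, 0], "grip": 0},
  ],
)

```text
time_s: 15.5
tcp_pos: [0.4946, -0.0002, 0.1005]
orientation: [2.137, 1.059, -1.239]
wrist_force: [0.4, 0.3, -0.9]
opening: 0.004
```

```bash
python3 - <<'E'
from h import *
P,R,s=cur();print(s['wrist_force'].round(1),s['time_s']); jog((-150,-75,110),30,0,-1); jog((-156,-75,37),30,0,-1)
W=snap('wrist','wrist20.png');snap('scene','scene20.png');snap('top','top20.png')
W=wcam(W,P,R);np.savez('w20.npz',**W)
E
```

```text
[ 0.4  0.3 -0.9] 15.5
slide [-10.1, 66.9, -1.0] rot [0.5, 0.3, 0.0] cur stand mm [-146.4, -8.1, 100.5]
slide [50.4, 66.5, 40.4] rot [0.5, 0.3, 0.0] cur stand mm [-146.4, -8.1, 100.5]
```

View pics/wrist20.png

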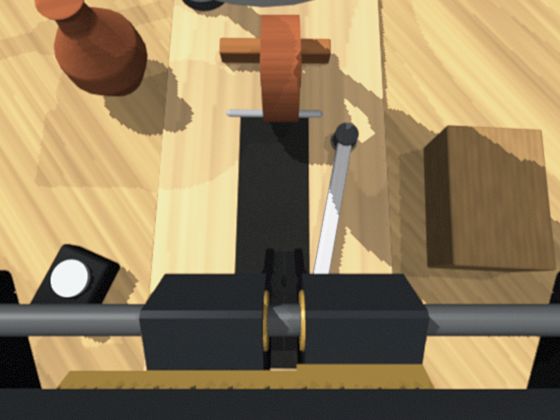

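View pics/scene20.png

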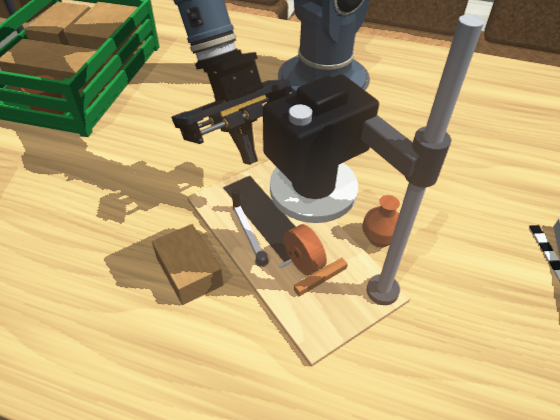

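```bash
python3 - <<'E'
from h import *
p=np.load('stand.npy');P,R,s=cur();S=load('scene20.png');T=load('top20.png')
im=cv2.resize(S['image'][:,:,::-1][110:230,190:310],None,fx=5,fy=5,interpolation=2)
for d in (0,-10,-20,-30):
  u=(proj(S,P+R.apply([d/1000,0,0]))[0]-[190,110]+.5)*5; cv2.circle(im,tuple(int(a) for a in u),3,(0,255,255) if d else (0,0,255),-1)
cv2.imwrite('pics/zt.png',im)
for z in(.055,.062):print((W2S(ray(S,(236.5,197),z),p)*1000).round(1))
E
```

```text
[[-160.1  -37.9   55. ]]
[[-154.3  -40.9   62. ]]
```

View pics/zt.png

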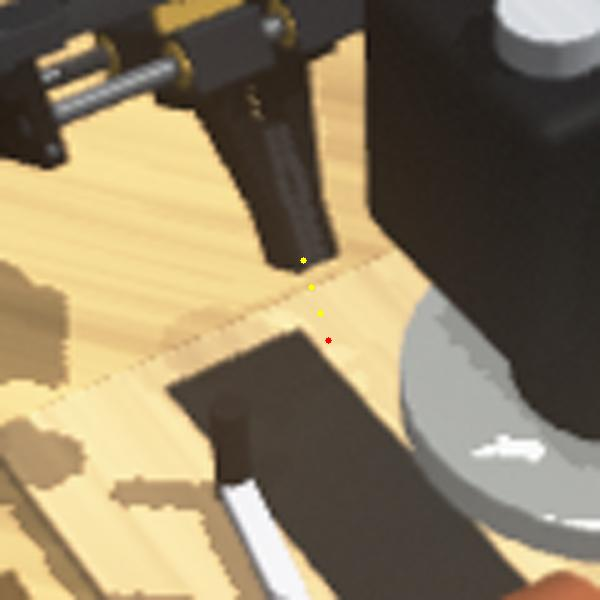

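```bash
cat >> h.py <<'E'
def jt(L,lean=30,yaw=0):
    P,R,s=cur(); st=np.load('stand.npy'); tt=W2S(P-R.apply([.027,0,0]),st)[0]*1000
    print('F',s['wrist_force'].round(1),'t',round(s['time_s'],2),'truetip',tt.round(1))
    for xyz in L:
        p2,R2=tgt(xyz,lean,yaw,-1); p2=p2+R2.apply([.027,0,0])
        print(xyz,'slide',(R.inv().apply(p2-P)*1000).round(1).tolist(),'rot',np.degrees((R.inv()*R2).as_rotvec()).round(1).tolist())
E
python3 - <<'E'
from h import *
p=np.load('stand.npy');S=load('scene20.png');T=load('top0.png')
print((W2S(ray(S,(235.6,191.5),.062),p)*1000).round(1),(W2S(ray(S,(236.5,206),.026),p)*1000).round(1))
jt([(-165,-78,110),(-168,-78,70),(-168,-78,42)])
E
```

```text
[[-166.8  -35.4   62. ]] [[-164.7  -36.9   26. ]]
F [0.4 0.5 0.2] t 15.65 truetip [-158.9   -6.5  122.3]
(-165, -78, 110) slide [7.3, 71.6, 11.8] rot [0.5, 0.3, 0.3]
(-168, -78, 70) slide [40.5, 71.6, 34.2] rot [0.5, 0.3, 0.3]
(-168, -78, 42) slide [64.9, 71.6, 48.1] rot [0.5, 0.3, 0.3]
```

Request:
jog_arm(
  series=[
    {"slide": [0, 45, 0], "delta_rot": [0, 0, 0], "grip": 0},
    {"slide": [7, 71.5, 11], "delta_rot": [0, 0, 0], "grip": 0},
    {"slide": [10, 71.5, 14], "delta_rot": [0, 0, 0], "grip": 0},
    {"slide": [40, 71.5, 30], "delta_rot": [0, 0, 0], "grip": 0},
    {"slide": [60, 71.5, 41], "delta_rot": [0, 0, 0], "grip": 0},
    {"slide": [67, 71.5, 44], "delta_rot": [0, 0, 0], "grip": 0},
    {"slide": [67, 71.5, 44], "delta_rot": [0, 0, 0], "grip": 0},
  ],
)

```text
time_s: 16.35
tcp_pos: [0.5464, -0.0442, 0.0175]
orientation: [2.137, 1.069, -1.243]
wrist_force: [0.1, -0.0, 0.4]
opening: 0.004
```

```bash
python3 - <<'E'
from h import *
def k(th): return np.array([-43-127*np.cos(th),-62+127*np.sin(th)])
L=[]
for th in (.2,.25,.3,.35,.4,.45,.5,.55,.6,.65):
    q=k(th)+[-15*np.sin(th)+5,-17*np.cos(th)]; L.append((round(q[0],1),round(q[1],1),42))
jt(L)
snap('scene','scene21.png');snap('wrist','wrist21.png')
im=cv2.imread('pics/scene21.png')[110:290,150:390]; cv2.imwrite('pics/zt.png',cv2.resize(im,None,fx=3,fy=3,interpolation=2))
E
```

```text
F [ 0.1 -0.   0.4] t 16.35 truetip [-163.   -76.3   40.9]
(np.float64(-165.4), np.float64(-53.4), 42) slide [-1.9, -22.7, 1.3] rot [0.4, 0.2, 0.5]
(np.float64(-164.8), np.float64(-47.1), 42) slide [-1.5, -28.9, 0.7] rot [0.4, 0.2, 0.5]
(np.float64(-163.8), np.float64(-40.7), 42) slide [-1.0, -35.3, -0.2] rot [0.4, 0.2, 0.5]
(np.float64(-162.4), np.float64(-34.4), 42) slide [-0.2, -41.6, -1.5] rot [0.4, 0.2, 0.5]
(np.float64(-160.8), np.float64(-28.2), 42) slide [0.6, -47.8, -2.9] rot [0.4, 0.2, 0.5]
(np.float64(-158.9), np.float64(-22.1), 42) slide [1.6, -53.9, -4.6] rot [0.4, 0.2, 0.5]
(np.float64(-156.6), np.float64(-16.0), 42) slide [2.8, -60.0, -6.6] rot [0.4, 0.2, 0.5]
(np.float64(-154.1), np.float64(-10.1), 42) slide [4.1, -65.8, -8.8] rot [0.4, 0.2, 0.5]
(np.float64(-151.3), np.float64(-4.3), 42) slide [5.6, -71.6, -11.3] rot [0.4, 0.2, 0.5]
(np.float64(-148.2), np.float64(1.3), 42) slide [7.1, -77.2, -14.0] rot [0.4, 0.2, 0.5]
```

View pics/zt.png

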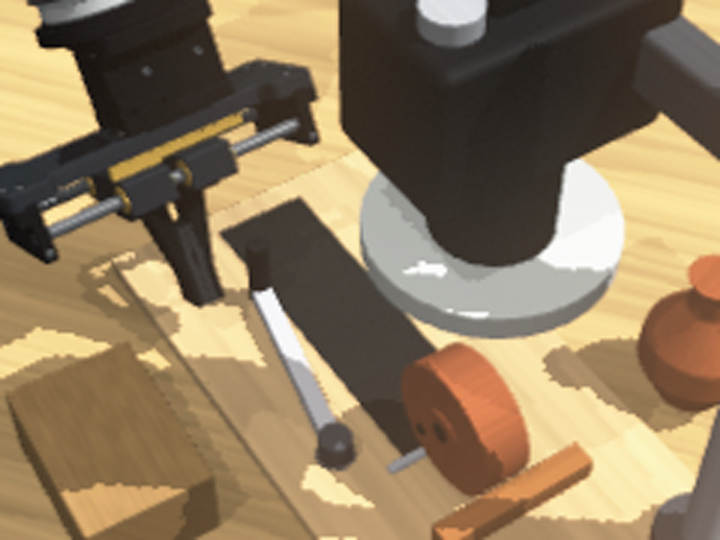

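View pics/wrist21.png

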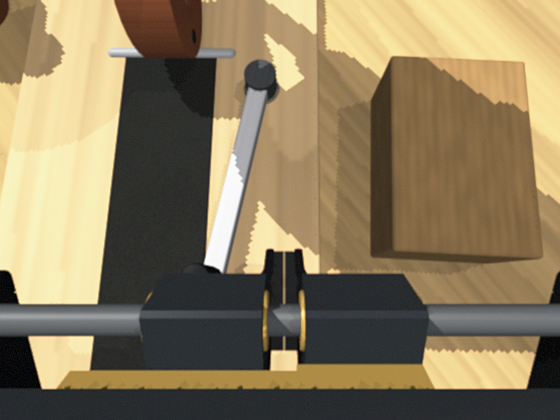

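Request:
jog_arm(
  series=[
    {"slide": [-1, -12, 1], "delta_rot": [0.4, 0, 0.5], "grip": 0},
    {"slide": [-2, -20, 1], "delta_rot": [0.4, 0, 0.5], "grip": 0},
    {"slide": [-1.5, -27, 1], "delta_rot": [0.4, 0, 0.5], "grip": 0},
    {"slide": [-1, -34, 0], "delta_rot": [0.4, 0, 0.5], "grip": 0},
    {"slide": [0, -41, -1.5], "delta_rot": [0.4, 0, 0.5], "grip": 0},
    {"slide": [0.5, -48, -3], "delta_rot": [0.4, 0, 0.5], "grip": 0},
    {"slide": [1.5, -54, -4.5], "delta_rot": [0.4, 0, 0.5], "grip": 0},
    {"slide": [3, -60, -6.5], "delta_rot": [0.4, 0, 0.5], "grip": 0},
    {"slide": [4, -66, -9], "delta_rot": [0.4, 0, 0.5], "grip": 0},
    {"slide": [5.5, -72, -11.5], "delta_rot": [0.4, 0, 0.5], "grip": 0},
  ],
)

```text
time_s: 17.45
tcp_pos: [0.4981, 0.0088, 0.0203]
orientation: [2.145, 1.052, -1.241]
wrist_force: [0.5, 0.1, -0.5]
opening: 0.007
```

```bash
cat >k.py <<'E'
from h import *
import sys
a,b,n=map(float,sys.argv[1:4]); f=sys.argv[4]
def k(th): return np.array([-43-127*np.cos(th),-62+127*np.sin(th)])
L=[]
for th in np.linspace(a,b,int(n)):
    q=k(th)+[-15*np.sin(th)+5,-17*np.cos(th)]; L.append((float(q[0].round(1)),float(q[1].round(1)),42))
jt(L)
snap('scene',f+'s.png');snap('wrist',f+'w.png')
im=cv2.imread('pics/'+f+'s.png')[110:290,150:390]; cv2.imwrite('pics/'+f+'z.png',cv2.resize(im,None,fx=3,fy=3,interpolation=2))
E
python3 k.py .65 1.1 10 k1
```

```text
F [ 0.5  0.1 -0.5] t 17.45 truetip [-150.5   -5.3   43.7]
(-148.2, 1.3, 42) slide [2.6, -6.7, -1.2] rot [0.1, 0.2, -0.2]
(-144.8, 6.8, 42) slide [4.3, -12.2, -4.2] rot [0.1, 0.2, -0.2]
(-141.1, 12.1, 42) slide [6.1, -17.5, -7.4] rot [0.1, 0.2, -0.2]
(-137.2, 17.3, 42) slide [8.0, -22.7, -10.8] rot [0.1, 0.2, -0.2]
(-133.1, 22.2, 42) slide [10.0, -27.6, -14.4] rot [0.1, 0.2, -0.2]
(-128.7, 26.9, 42) slide [12.2, -32.3, -18.2] rot [0.1, 0.2, -0.2]
(-124.1, 31.4, 42) slide [14.5, -36.8, -22.2] rot [0.1, 0.2, -0.2]
(-119.2, 35.7, 42) slide [16.9, -41.1, -26.4] rot [0.1, 0.2, -0.2]
(-114.2, 39.7, 42) slide [19.4, -45.1, -30.8] rot [0.1, 0.2, -0.2]
(-109.0, 43.5, 42) slide [21.9, -48.9, -35.3] rot [0.1, 0.2, -0.2]
```

View pics/k1z.png

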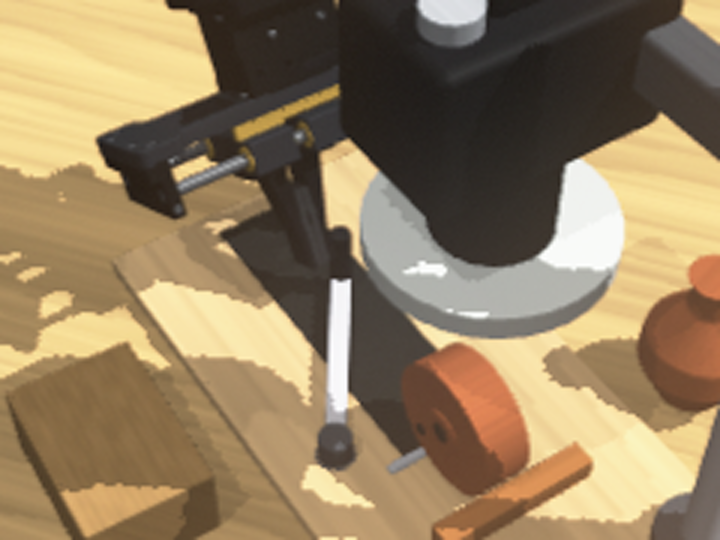

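Knob follows the finger smoothly. Continue.

Request:
jog_arm(
  series=[
    {"slide": [2.5, -7, -1.5], "delta_rot": [0, 0, 0], "grip": 0},
    {"slide": [4.5, -12, -4], "delta_rot": [0, 0, 0], "grip": 0},
    {"slide": [6, -17.5, -7.5], "delta_rot": [0, 0, 0], "grip": 0},
    {"slide": [8, -22.5, -11], "delta_rot": [0, 0, 0], "grip": 0},
    {"slide": [10, -27.5, -14.5], "delta_rot": [0, 0, 0], "grip": 0},
    {"slide": [12, -32, -18], "delta_rot": [0, 0, 0], "grip": 0},
    {"slide": [14.5, -37, -22], "delta_rot": [0, 0, 0], "grip": 0},
    {"slide": [17, -41, -26.5], "delta_rot": [0, 0, 0], "grip": 0},
    {"slide": [19.5, -45, -31], "delta_rot": [0, 0, 0], "grip": 0},
    {"slide": [22, -49, -35], "delta_rot": [0, 0, 0], "grip": 0},
  ],
)

```text
time_s: 18.55
tcp_pos: [0.4836, 0.0723, 0.0198]
orientation: [2.141, 1.058, -1.244]
wrist_force: [-0.8, -0.2, -0.0]
opening: 0.007
```

```bash
python3 k.py 1.1 1.55 10 k2
```

```text
F [-0.8 -0.2 -0. ] t 18.55 truetip [-109.    44.7   43.3]
(-109.0, 43.5, 42) slide [1.1, 1.3, 0.5] rot [0.2, 0.3, 0.1]
(-103.6, 47.0, 42) slide [3.8, -2.2, -4.2] rot [0.2, 0.3, 0.1]
(-98.0, 50.2, 42) slide [6.6, -5.4, -9.1] rot [0.2, 0.3, 0.1]
(-92.3, 53.2, 42) slide [9.4, -8.4, -14.1] rot [0.2, 0.3, 0.1]
(-86.4, 55.8, 42) slide [12.3, -11.0, -19.2] rot [0.2, 0.3, 0.1]
(-80.4, 58.2, 42) slide [15.3, -13.3, -24.4] rot [0.2, 0.3, 0.1]
(-74.4, 60.3, 42) slide [18.3, -15.4, -29.6] rot [0.2, 0.3, 0.1]
(-68.2, 62.0, 42) slide [21.3, -17.1, -35.0] rot [0.2, 0.3, 0.1]
(-61.9, 63.5, 42) slide [24.5, -18.6, -40.5] rot [0.2, 0.3, 0.1]
(-55.6, 64.6, 42) slide [27.6, -19.7, -46.0] rot [0.2, 0.3, 0.1]
```

View pics/k2z.png

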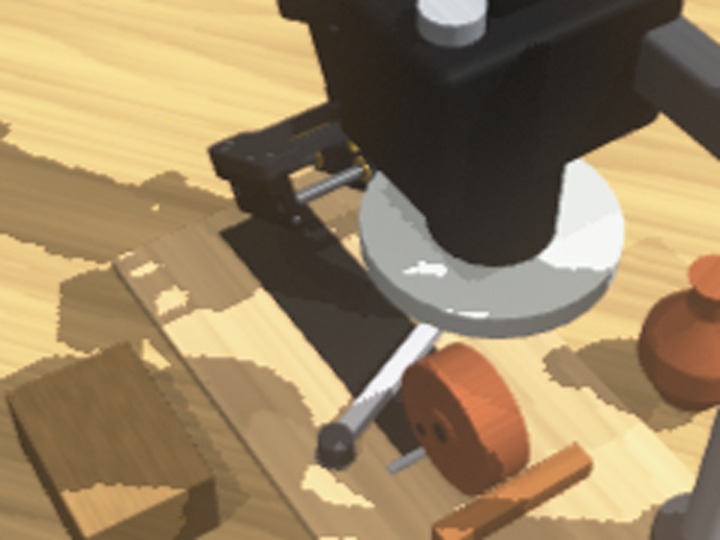

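View pics/k2w.png

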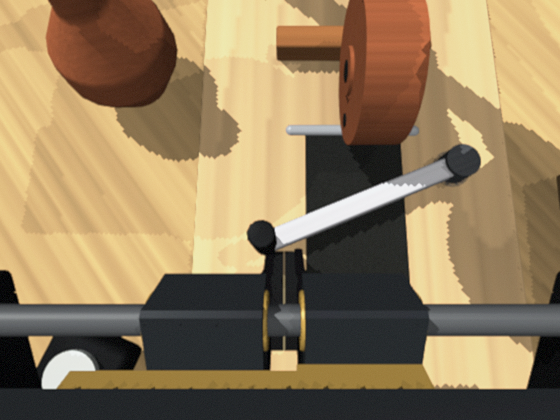

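Request:
jog_arm(
  series=[
    {"slide": [-3, 2, 5], "delta_rot": [0, 0, 0], "grip": 0},
    {"slide": [-3, -6, 5], "delta_rot": [0, 0, 0], "grip": 0},
    {"slide": [-2, -12, 4], "delta_rot": [0, 0, 0], "grip": 0},
    {"slide": [1, -13, 0], "delta_rot": [0, 0, 0], "grip": 0},
    {"slide": [4, -14, -5], "delta_rot": [0, 0, 0], "grip": 0},
    {"slide": [7, -16, -10], "delta_rot": [0, 0, 0], "grip": 0},
    {"slide": [10, -17, -15], "delta_rot": [0, 0, 0], "grip": 0},
    {"slide": [13, -18, -20], "delta_rot": [0, 0, 0], "grip": 0},
    {"slide": [16, -19, -25], "delta_rot": [0, 0, 0], "grip": 0},
  ],
)

```text
time_s: 19.55
tcp_pos: [0.4895, 0.1054, 0.0257]
orientation: [2.132, 1.068, -1.253]
wrist_force: [0.1, -0.6, -0.3]
opening: 0.005
```

```bash
python3 k.py 1.3 1.57 6 k3
```

```text
F [ 0.1 -0.6 -0.3] t 19.55 truetip [-79.   60.   49.2]
(-86.4, 55.8, 42) slide [2.6, 4.5, 9.7] rot [0.2, 0.6, 0.7]
(-80.0, 58.4, 42) slide [5.8, 2.0, 4.1] rot [0.2, 0.6, 0.7]
(-73.4, 60.6, 42) slide [9.0, -0.2, -1.6] rot [0.2, 0.6, 0.7]
(-66.7, 62.4, 42) slide [12.3, -1.9, -7.5] rot [0.2, 0.6, 0.7]
(-59.9, 63.9, 42) slide [15.7, -3.3, -13.4] rot [0.2, 0.6, 0.7]
(-53.1, 65.0, 42) slide [19.0, -4.4, -19.3] rot [0.2, 0.6, 0.7]
```

View pics/k3w.png

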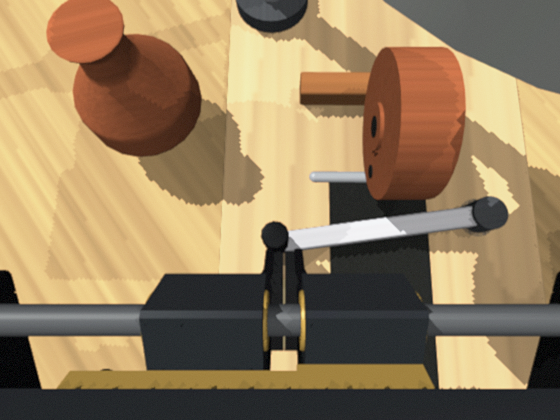

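View pics/k3z.png

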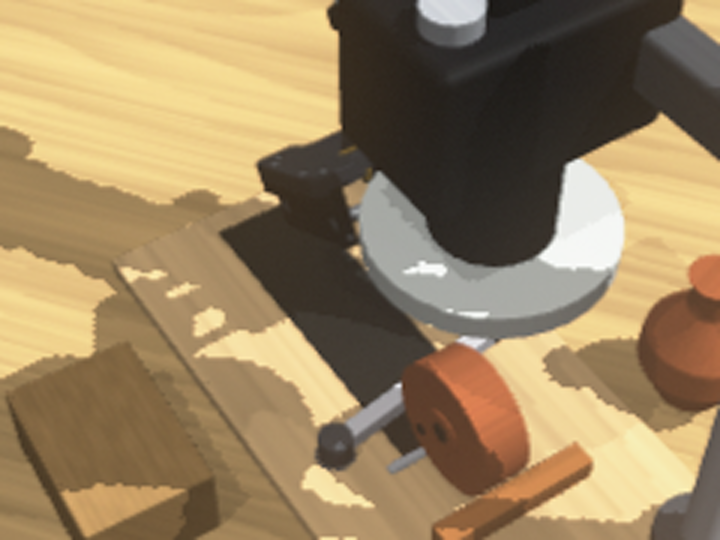

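Request:
jog_arm(
  series=[
    {"slide": [4, -2, -1], "delta_rot": [0, 0.5, 0.5], "grip": 0},
    {"slide": [9, -4, -3], "delta_rot": [0, 0.5, 0.5], "grip": 0},
    {"slide": [12, -6, -8], "delta_rot": [0, 0.5, 0.5], "grip": 0},
    {"slide": [15, -7, -12.5], "delta_rot": [0, 0.5, 0.5], "grip": 0},
    {"slide": [17, -7.5, -16], "delta_rot": [0, 0.5, 0.5], "grip": 0},
    {"slide": [18, -7.5, -18], "delta_rot": [0, 0.5, 0.5], "grip": 0},
  ],
)

```text
time_s: 20.25
tcp_pos: [0.5007, 0.1242, 0.0266]
orientation: [2.13, 1.069, -1.257]
wrist_force: [-11.1, -14.3, 10.7]
opening: 0.002
```

```bash
python3 k.py 1.5 1.62 4 k4
```

```text
F [-11.1 -14.3  10.7] t 20.25 truetip [-57.3  62.5  50.2]
(-61.9, 63.5, 42) slide [4.9, -0.6, 7.7] rot [0.2, 0.8, 0.8]
(-56.9, 64.4, 42) slide [7.4, -1.4, 3.3] rot [0.2, 0.8, 0.8]
(-51.8, 65.2, 42) slide [9.8, -2.2, -1.2] rot [0.2, 0.8, 0.8]
(-46.7, 65.7, 42) slide [12.3, -2.6, -5.6] rot [0.2, 0.8, 0.8]
```

View pics/k4w.png

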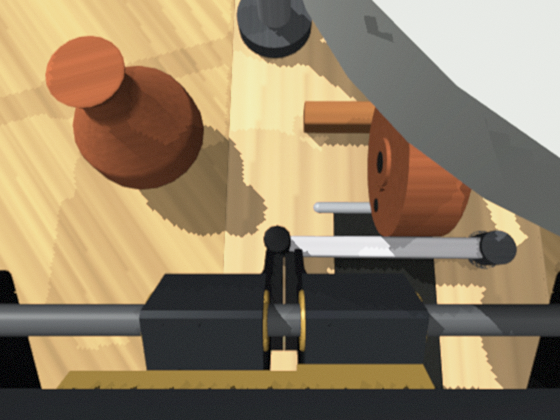

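Request:
jog_arm(
  series=[
    {"slide": [-2, 0, 4], "delta_rot": [0, 0, 0], "grip": 0},
    {"slide": [-5, 0, 9], "delta_rot": [0, 0, 0], "grip": 0},
    {"slide": [-15, 0, 18], "delta_rot": [0, 0, 0], "grip": 0},
    {"slide": [-40, 0, 30], "delta_rot": [0, 0, 0], "grip": 0},
    {"slide": [-70, 0, 40], "delta_rot": [0, 0, 0], "grip": 0},
    {"slide": [-110, 0, 60], "delta_rot": [0, 0, 0], "grip": 0},
    {"slide": [-140, 0, 80], "delta_rot": [0, 0, 0], "grip": 0},
    {"slide": [-140, 0, 80], "delta_rot": [0, 0, 0], "grip": 0},
  ],
)

```text
time_s: 21.15
tcp_pos: [0.4174, 0.0094, 0.1115]
orientation: [2.134, 1.058, -1.258]
wrist_force: [0.3, 0.7, 0.1]
opening: 0.005
```

```bash
python3 - <<'E'
from h import *
p=np.load('stand.npy')
P,R,s=cur();print(s['time_s'],s['wrist_force'].round(1),s['tcp_pos'])
w=snap('wrist','e_w.png');S=snap('scene','e_s.png');T=snap('top','e_t.png')
W=wcam(w,P,R)
def ov(S,im,off,f):
  for wx in (-2,):
   for y in (-20,8):
    th=np.linspace(0,2*np.pi,100);Q=np.array([(wx+40*np.cos(t),y,52+40*np.sin(t)) for t in th])/1000
    u=(proj(S,S2W(Q,p))-off+.5)*f-.5; cv2.polylines(im,[u.astype(int)],True,(0,255,0),1)
  for q in [(-17,-40,14.5),(-17,40,14.5),(33,-50,28),(33,50,28),(-43,-62,60),(-43,65,62)]:
    v=((proj(S,S2W(np.array(q)/1000,p))-off+.5)*f)[0].astype(int); cv2.circle(im,tuple(int(a) for a in v),4,(255,255,0),1)
  return im
cv2.imwrite('pics/e_wo.png',ov(W,w['image'][:,:,::-1].copy(),np.array([0,0]),1))
cv2.imwrite('pics/e_so.png',ov(S,cv2.resize(S['image'][180:330,220:400,::-1],None,fx=4,fy=4,interpolation=2),np.array([220,180]),4))
E
```

```text
21.15 [0.3 0.7 0.1] [0.4173916  0.00941967 0.11153836]
```

View pics/e_wo.png

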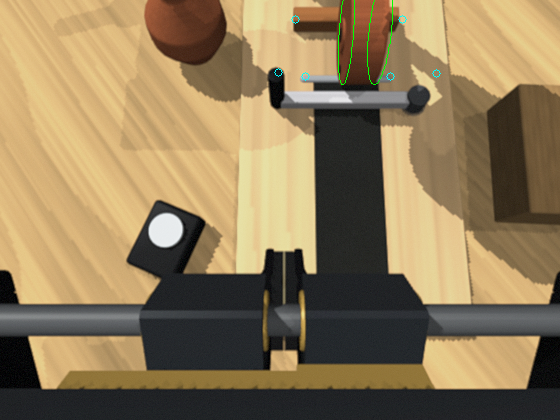

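View pics/e_so.png

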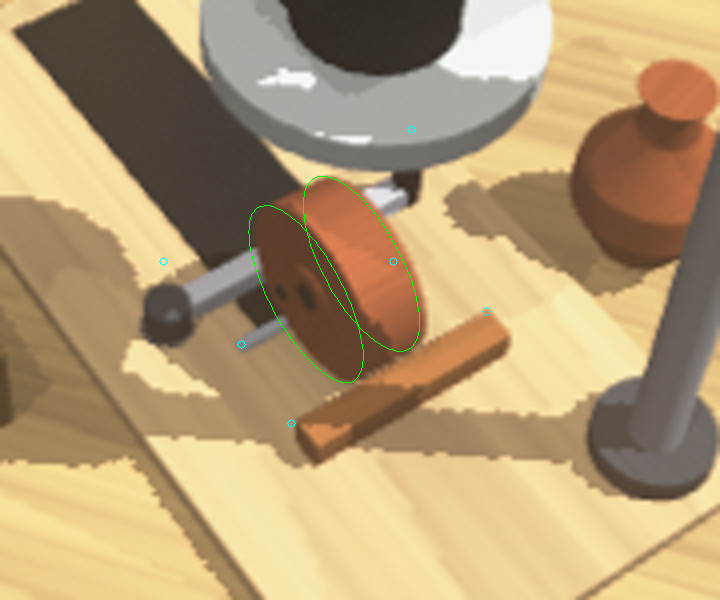

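```bash
python3 -c "
from h import *
print(hand_in()); print(sensors.sense()['time_s'])"
```

```text
the job is handed in; nothing more can be done
None
the job is handed in; nothing more can be done
```

The wheel is in its place between the sill and the stop, the keeper is fully across behind it, and I handed the job in at about 21 s. I don't have a verdict.

**What I did:** I rolled the wheel along the lane with closed fingers and the tool leaning back 30°. After it jammed at the sill, I eased it over with a lower, steeper push. Then I pushed the keeper knob round to its end stop and backed the arm clear.

**What went wrong:**
- **Jam at the sill:** the wheel jammed twice, with up to about 79 N on the wrist. That is below the 120 N limit. It would break the 40 N limit if the gripper body was pressing on something. The force direction and the pictures point to the fingertip against the wheel, but I did not prove that.
- **Fingertip position:** in the pictures the fingertips end about 17–28 mm short of the reported TCP. My early pushes were therefore near mid-height, which explains the jam. I allowed for this afterwards.

**Last checks, from the scene and wrist pictures:**
- **Wheel:** upright and square. Its centre is about 1–2 mm short of the spot along the lane and 5–7 mm to the right of it, inside the 18 mm limit.
- **Keeper:** parallel to the sill to within about 1°, with the knob at its fully-across position. The wrist read about 18 N when it reached the stop.
- **Bystanders:** the jug, box and meter look unmoved, but I judged this by eye only.
- **Camera:** I saw no sign of contact with the camera or its ring light.
- **Robot:** touching nothing at hand-in, with wrist force below 1 N.

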